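# Clear the jars, load the pinch-cup tray and set the pepper mill

### The arm

A 6-joint arm with a two-finger parallel gripper is mounted at the origin on the work surface. World frame = base frame: x ahead of the robot, y to its left, z up, the work surface at z = 0. Lengths are in mm, angles in degrees, forces in N, time in s.
With the tool pointing down it reaches from about 325 to 775 mm from the base axis. Payload 9.3 kg.
Tool frame: the origin (TCP) lies midway between the tips of the shut fingers; the grasp point (between the pads) lies 19 mm behind it (bot.grasp_offset is the distance from the TCP to the grasp point, in mm); z points along the fingers, y is the line along which they close (so a half turn about z gives the same grasp; the last joint's range is limited). The gripper opens to 85 mm and grips with 20 to 120 N. Pads are 22 mm wide; open, the fingers measure 114 mm over their backs; the gripper's body (76 mm by 85 mm) begins 54 mm behind the grasp point. The pads swing forward as they close: fully open they stand 13 mm farther back than shut.
Start: joints at [-84.03, 14.817, 1.232, 76.415, 0, 81.257], TCP at [139.686, -531.963, 231.279] pointing down, gripper open.
Joint ranges: [-174.27, 174.27], [-52.1, 104.24], [-59.71, 78.15], [-110.17, 111.67], [-87.03, 83.33], [-180, 180]. Speed limits (degrees/s): [127.2, 127.2, 159.86, 180, 180, 180].

### API

Orientations are given as a 3x3 rotation matrix whose columns are the frame's x, y, z axes.
In Python, from plant import monitor, imaging, bot gives the robot as it stands. The module is installed in compiled form; this text tells all that it offers.
- The arm moves only by the tool jog_arm, never from a script. Its argument "series" is a list of rows, each an object with "slide": the shift along the world's x, y, z scaled (see below), a list of three; "roll": the turn about the world's z scaled (see below). A call has exactly 10 rows; each row shifts and turns the commanded pose from where the row before left it; what a row does not reach is not made up. The controller multiplies each number of a shift by 0.02 m and each number of a turn by 8 degrees. A row lasts 1/10 s, in which the tool goes at most 50 mm and 8.59 degrees, less where a joint would pass 70% of its speed; a pose out of reach is approached as far as the arm can. A call with a number of a shift or a turn outside -1 to 1 is refused whole. A call with a gripper value outside its range is refused whole. "grip" is the opening in per cent of the stroke, from 0 (shut) to 100 (fully open), set as the call begins (left out, the last holds). The fingers move at their own pace and stop on an object; "grip_force" is the grip in N (left out, the last holds). Time passes only in rows, so rows that do not move let the fingers close, or fill a call up. It gives the time, the measured TCP pose, the force and the opening at its end, in the units of the state.
- monitor.get_state(): the state, without advancing time (a new reading comes with each control period).
- imaging.camera(name): name is "scene" or "top" or "wrist"; returns a dict with "color" (480x640x3 uint8, blue, green, red), "fov_y" (degrees; the focal length in pixels is half the picture's height over the tangent of half this angle, whatever the lens; pixels are square), "cx", "cy" (the principal point, pixels), "R" (3x3) and "t" (3): a world point X has camera coordinates R X + t; the wrist camera has in their place "T_tool_cam" (4x4, takes a point from camera to tool coordinates, whose origin is the TCP and whose axes are the flange's). Camera axes: x right, y down, z forward; pixel columns grow to the right and rows downward; lengths in mm; the calibration is good to about 2 mm. The wrist camera is an equidistant fisheye: a pixel r from the principal point sees the ray r / f radians off the axis. A picture is of the moment at which its call begins: read the wrist's pose just before it. There is no depth.
- bot.close_job(): hands the job in, once; it reports no verdict.
Trained networks look in a picture, given as the dict that the camera call returned (one of the last four; its "shot" number tells which), for a name from the list of things; names that differ only in an ending like _2 or _b are one class to them, and where a whole thing is asked for, a point or a joint stands for the part that bears it (a point fixed in the world has none). Each returns a list of dicts, best first, with "p" (0 to 1); they miss things now and then, are a little off and sometimes report something else, mostly with a low value. They report only what shows in the picture. A call takes as long as a camera call.
- imaging.look_for(thing, picture): "point" ([row, column] as shares, 0 to 1, of the picture: columns of its width, rows of its height, amid what is visible of it).
- imaging.trace(thing, picture): "region" (480x640 bool, what is visible of it) and "point" ([row, column] as shares, 0 to 1, of the picture: columns of its width, rows of its height, amid what is visible of it).
The state is a dict: "time": time; "qpos": joint angles; "dq": joint speeds; "joint_torque": joint torques, N m; "position": TCP position; "eef_rot": TCP orientation; "ft_force": force on the tool from outside, world axes, zero at the start; "wrist_torque": the same for the moment, N m; "gripper_width": opening from 0.0 (shut) to 1.0 (fully open).
Only numpy, scipy, OpenCV 4.12 (cv2) and the standard library are available. Lean on these libraries where they do the work, as an engineer would, in place of code of your own. Each camera call takes 0.05 s, during which the arm holds its last target. There are 200 camera calls.

### The job

Get the pepper mill ready to grind. First clear the two green glass jars out of the way of the aluminium pull-out tray and stand them upright on the tiled ledge; then pull the tray out, stand every steel pinch cup from the counter upright in it and slide it fully home again. Only then turn the mill's selector to its third position, the three-dot mark, so that it rests in that click, and leave everything else where it is.

Things in the scene. Friction and masses are not known exactly. Their poses are not given: they have to be found in the camera images.
- ledge: Fixed tiled ledge, turned up to 0.1 rad; origin on the counter (z = 0) under its centre; x away from the robot, y along it. Top 150 mm deep (x), 600 mm wide (y), 85 mm above the counter; underside at 67 mm. An upstand on its back edge reaches 130 mm above the counter. The mill stands near the middle, a small bystander near each end (y about +-260 mm), room for a jar between (y about +-165 mm).
- tray (a joint): How far the aluminium tray under the ledge is pulled out towards the robot (along the ledge's -x), 0 = home, 0.13 m = fully out against its stop; slides with about 2 N of friction and stays where it is left. Beside the tray the ledge's front is closed down to the counter.
- tray_knob (a point): Grip point of the tray's pull: an upright steel post 16 mm in diameter in the middle of the tray's front; the point lies 60 mm above the counter; the post is free from 30 to 72 mm above the counter. With the tray home it stands 32 mm in front of the ledge's front edge. The tray's front wall lies 20 mm behind the post's axis.
- tray_floor (a point): Centre of the tray's inner floor, 16 mm above the counter; moves with the tray; axes as the ledge. Inner floor 145 mm (x) by 264 mm (y); walls 4 mm thick, rim 18 mm above the floor. Tray home: 12.5 mm in front of the ledge's centre; fully out: 142 mm in front of it, and all but the last 5 mm of the floor is in the open.
- mill: Black plastic pepper mill, fixed on the ledge, 118 mm tall without its selector, 74 mm across at the shoulder; origin at the centre of its foot, on the ledge top. Four groups of small raised dots on the shoulder, read clockwise from above: one dot (locked; in the mill's -x direction), then two, three (a triangle) and four dots (a square), 0.45 rad apart.
- selector (a joint): Angle of the mill's selector, growing clockwise seen from above: it clicks into detents at 0 (one dot, locked), 0.45 (two dots), 0.90 (three dots) and 1.35 rad (four dots); stops at -0.05 and 1.40. Released between two of them it snaps to the nearer. Turning it out of a click takes about 0.15 N m. Starts at one or two dots.
- selector_grip (a point): Grip point of the selector, on its vertical axis, 12 mm below its top, about 224 mm above the counter. The grip is a straight bar 46 mm long, 12 mm thick and 26 mm high standing on a disc 52 mm across; the bar runs along this point's x; its white pointer end is at -x and points at the dots. This frame turns with the selector.
- jar_a: Green glass jar with an aluminium lid, 54 mm in diameter up to 58 mm, lid 48 mm in diameter, 80 mm tall, about 0.22 kg; origin at the centre of its base, z up.
- jar_b: A second jar just like jar_a.
- salt_shaker: White ceramic salt shaker, 38 mm across, 62 mm tall, on the ledge; bystander. Origin under its centre.
- spice_tin: Round tin, 42 mm across, 54 mm tall, on the ledge; bystander. Origin under its centre.
- spoon_ring: Ring of three steel measuring spoons lying on the counter, about 120 mm long; bystander. Origin under the ring.
- mortar: Marble mortar bowl, 104 mm across, 70 mm tall; bystander.
- egg_timer: White egg timer, 60 mm across, 58 mm tall; bystander.
- oil_bottle: Amber oil bottle, 60 mm across, 200 mm tall; bystander.
- cup_a: Straight steel pinch cup, open at the top, 48 mm in diameter, 42 mm tall, wall 3 mm, 0.08 kg; origin at the centre of its base, z up. Two to four such cups stand on the counter; None if absent.
- cup_b: Straight steel pinch cup, open at the top, 48 mm in diameter, 42 mm tall, wall 3 mm, 0.08 kg; origin at the centre of its base, z up. Two to four such cups stand on the counter; None if absent.
- cup_c: Straight steel pinch cup, open at the top, 48 mm in diameter, 42 mm tall, wall 3 mm, 0.08 kg; origin at the centre of its base, z up. Two to four such cups stand on the counter; None if absent.
- cup_d: Straight steel pinch cup, open at the top, 48 mm in diameter, 42 mm tall, wall 3 mm, 0.08 kg; origin at the centre of its base, z up. Two to four such cups stand on the counter; None if absent.

How it is judged (in metres and radians):
On the way, in this order (a step that is already met when the one before it is completed fails the run):
1. both jars stand released and upright on the ledge, the tray still home (x of jar_a in the frame of ledge between -0.072 and 0.072 m and y of jar_a in the frame of ledge between -0.295 and 0.295 m and z of jar_a in the frame of ledge between 0.078 and 0.095 m and angle between each of jar_a, jar_b's own z axis and vertical below 0.12 rad and contact force between the fingers and jar_a below 0.1 N and x of jar_b in the frame of ledge between -0.072 and 0.072 m and y of jar_b in the frame of ledge between -0.295 and 0.295 m and z of jar_b in the frame of ledge between 0.078 and 0.095 m and contact force between the fingers and jar_b below 0.1 N and value of joint tray below 0.02 m), for 0.2 s.
2. the tray is pulled well out (value of joint tray above 0.09 m), for 0.1 s.
3. every cup stands released and upright in the tray (x of cup_a in the frame of tray_floor between -0.06 and 0.06 m and y of cup_a in the frame of tray_floor between -0.12 and 0.12 m and z of cup_a in the frame of tray_floor between -0.006 and 0.008 m and angle between each of cup_a, cup_b, cup_c, cup_d's own z axis and vertical below 0.15 rad and contact force between the fingers and cup_a below 0.1 N and x of cup_b in the frame of tray_floor between -0.06 and 0.06 m and y of cup_b in the frame of tray_floor between -0.12 and 0.12 m and z of cup_b in the frame of tray_floor between -0.006 and 0.008 m and contact force between the fingers and cup_b below 0.1 N and x of cup_c in the frame of tray_floor between -0.06 and 0.06 m and y of cup_c in the frame of tray_floor between -0.12 and 0.12 m and z of cup_c in the frame of tray_floor between -0.006 and 0.008 m and contact force between the fingers and cup_c below 0.1 N and x of cup_d in the frame of tray_floor between -0.06 and 0.06 m and y of cup_d in the frame of tray_floor between -0.12 and 0.12 m and z of cup_d in the frame of tray_floor between -0.006 and 0.008 m and contact force between the fingers and cup_d below 0.1 N), for 0.2 s.
4. the tray is home with every cup standing in it (all of step 3 and value of joint tray below 0.01 m), for 0.2 s.
5. the selector is on the three-dot mark (value of joint selector between 0.78 and 1.02 rad), for 0.2 s.
At the end, for the whole second after the job is handed in: Both jars stand upright (within 0.12 rad) on the ledge top with their centres over it; every cup present stands upright (within 0.15 rad) on the tray floor; the tray is home within 10 mm; the selector rests within 0.12 rad of 0.90 rad; all is released and at rest (all of step 4 and all of step 5 and x of jar_a in the frame of ledge between -0.072 and 0.072 m and y of jar_a in the frame of ledge between -0.295 and 0.295 m and z of jar_a in the frame of ledge between 0.078 and 0.095 m and angle between each of jar_a, jar_b's own z axis and vertical below 0.12 rad and contact force between the fingers and jar_a below 0.1 N and x of jar_b in the frame of ledge between -0.072 and 0.072 m and y of jar_b in the frame of ledge between -0.295 and 0.295 m and z of jar_b in the frame of ledge between 0.078 and 0.095 m and contact force between the fingers and jar_b below 0.1 N and velocity of joint selector below 0.1 rad/s and contact force between the fingers and mill below 0.1 N and linear speed of each of jar_a, jar_b, cup_a, cup_b, cup_c, cup_d below 0.03 m/s); the robot touches nothing.
It fails at once if a bystander is moved more than 60 mm or knocked over (distance of any of salt_shaker, spice_tin, spoon_ring, mortar, egg_timer, oil_bottle from where it was at the start of the episode above 0.06 m or angle between any of salt_shaker, spice_tin, spoon_ring, mortar, egg_timer, oil_bottle's own z axis and vertical above 0.6 rad).
Of cup_a, cup_b, cup_c, cup_d only 2 to 4 are there at a start; the rules pass over those that are not, and their reading is None.
At some moment in a run one of cup_a, cup_b, cup_c, cup_d may be knocked a few centimetres aside while the robot is not near it.
It also fails if it takes over 210 s, if anything falls off the work surface, if the arm or the gripper's body presses on something with over 40 N, if the wrist force passes 120 N, or if a joint passes its speed limit or range.

## Working session

There is one attempt and no reset: what is moved stays moved. The work goes in short steps, Python scripts to look and compute and a tool call to move; the robot and the scene stay as the last step left them, time stands still between calls to the robot, and variables do not carry over. Pictures are saved under pics/ and viewed, on a budget of 14 in all, crops included, one or two more only if the job needs it, and the job is handed in when it is done.

Besides the shell and the picture viewer there is one more tool, called in YAML: its name, and indented under it one key for each argument. jog_arm: Moves the arm, as the interface text tells. Shifts and turns lie within -1 to 1; 1 stands for 0.02 m of shift or 8 degrees of turn. Its arguments: {"type":"object","properties":{"series":{"type":"array","items":{"type":"object","properties":{"slide":{"type":"array","items":{"type":"number","minimum":-1,"maximum":1}},"roll":{"type":"number","minimum":-1,"maximum":1}}}},"grip":{"type":"number"},"grip_force":{"type":"number"}},"required":["series"]}

```bash
mkdir -p pics; cat > h.py <<'E'
import numpy as np,cv2
from plant import monitor,imaging,bot
def ray(c,u,v):
    f=240/np.tan(np.radians(c['fov_y'])/2)
    R=np.array(c['R']);t=np.array(c['t'])
    d=R.T@np.array([(u-c['cx'])/f,(v-c['cy'])/f,1]);o=-R.T@t
    return o,d
def onz(c,u,v,z):
    o,d=ray(c,u,v);return o+d*(z-o[2])/d[2]
def proj(c,X):
    f=240/np.tan(np.radians(c['fov_y'])/2)
    p=np.array(c['R'])@np.array(X,float)+np.array(c['t']);return c['cx']+f*p[0]/p[2],c['cy']+f*p[1]/p[2]
E
python3 - <<'E'
from h import *
s=monitor.get_state();print(s['time'],s['position'],s['gripper_width'],bot.grasp_offset)
print(np.round(s['eef_rot'],3))
cs={}
for n in('scene','top'):
    c=cs[n]=imaging.camera(n);cv2.imwrite(f'pics/{n}0.png',c['color'])
    print(n,c['fov_y'],c['cx'],c['cy'],np.round(-np.array(c['R']).T@np.array(c['t'])))
for th in['ledge','tray','tray_knob','mill','selector','jar_a','salt_shaker','spice_tin','spoon_ring','mortar','egg_timer','oil_bottle','cup_a']:
    for n,c in cs.items():
        for d in imaging.trace(th,c):
            if d['p']<.2: continue
            v,u=d['point'][0]*480,d['point'][1]*640
            rr=np.argwhere(d['region']);
            print(th,n,round(d['p'],2),round(u),round(v),'box',rr.min(0)[::-1],rr.max(0)[::-1],np.round(onz(c,u,v,0)[:2]))
E
```

```text
0.0 [ 139.66587049 -531.67409093  230.63085633] 1.002553737061245 18.700000000000003
[[ 0.967  0.254 -0.   ]
 [ 0.254 -0.967  0.001]
 [ 0.    -0.001 -1.   ]]
scene 55.690544737719826 316.15079992734445 241.4905182291935 [1060. -120. 1008.]
top 54.02639180334122 317.2582338991618 243.24842918158987 [ 408.   11. 1302.]
ledge scene 0.58 329 308 box [202 236] [489 382] [677.   8.]
ledge top 0.71 318 213 box [192 166] [426 256] [694.  13.]
tray scene 0.56 327 262 box [319 254] [332 268] [556.  31.]
tray top 0.83 313 247 box [264 237] [362 256] [597.  28.]
tray top 0.4 239 285 box [233 274] [251 292] [488. 229.]
tray_knob top 0.85 314 247 box [263 237] [362 256] [595.  25.]
mill scene 0.76 348 269 box [333 247] [369 301] [587.  79.]
mill scene 0.61 138 263 box [105 245] [144 283] [ 459. -429.]
mill top 0.65 307 205 box [290 192] [318 228] [717.  45.]
selector scene 0.26 174 238 box [162 225] [185 249] [ 406. -338.]
selector top 0.69 305 206 box [294 196] [314 215] [715.  50.]
jar_a scene 0.86 348 229 box [336 213] [358 245] [473. 106.]
jar_a scene 0.7 281 244 box [273 226] [293 258] [480. 
[... 887 characters left out ...]
7 279] [533. 433.]
oil_bottle scene 0.74 118 318 box [ 91 291] [145 343] [ 597. -476.]
oil_bottle top 0.78 496 227 box [472 216] [515 245] [ 658. -487.]
cup_a scene 0.9 431 197 box [424 184] [444 206] [421. 356.]
cup_a scene 0.75 175 236 box [163 226] [184 249] [ 400. -333.]
cup_a scene 0.73 392 223 box [383 213] [403 235] [478. 225.]
cup_a scene 0.57 219 251 box [209 242] [229 265] [ 468. -229.]
cup_a scene 0.32 328 309 box [202 234] [489 382] [677.   6.]
cup_a top 0.76 404 286 box [396 278] [416 297] [ 489. -226.]
cup_a top 0.68 241 285 box [233 273] [252 291] [490. 225.]
cup_a top 0.67 445 311 box [437 305] [457 322] [ 423. -337.]
cup_a top 0.62 191 309 box [181 298] [202 316] [423. 359.]
```

View pics/scene0.png

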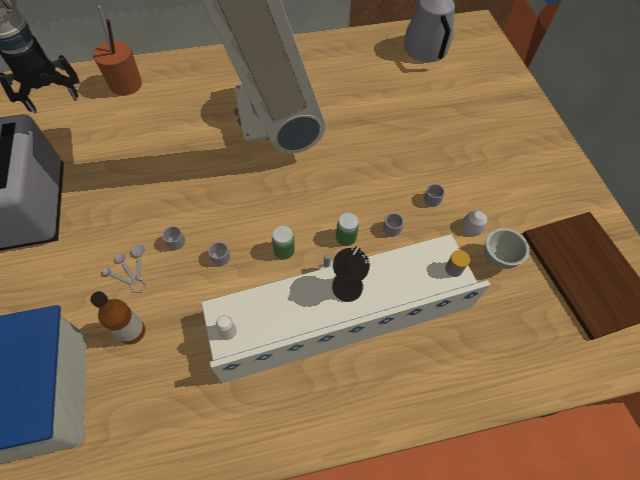

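View pics/top0.png

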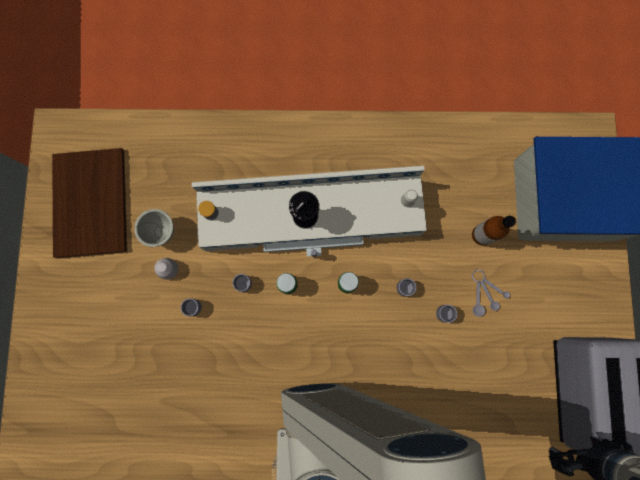

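```bash
cat >> h.py <<'E'
from scipy.optimize import minimize,least_squares
def cyl(x,y,z0,z1,r):
    a=np.linspace(0,2*np.pi,24,endpoint=False)
    return np.array([[x+r*np.cos(t),y+r*np.sin(t),z] for z in(z0,z1) for t in a])
def hullmask(c,P):
    m=np.zeros((480*4,640*4),np.uint8)
    p=np.array([proj(c,X) for X in P])*4+1.5
    cv2.fillConvexPoly(m,cv2.convexHull(p.astype(np.int32)),1);return m
def cent(c,P):
    p=cv2.convexHull(np.array([proj(c,X) for X in P],np.float32));M=cv2.moments(p);return np.array([M['m10']/M['m00'],M['m01']/M['m00']])
def locate(obs,z0,z1,r):
    """obs: list of (cam,(u,v) centroid)"""
    x0=onz(obs[0][0],*obs[0][1],(z0+z1)/2)[:2]
    f=lambda q:np.concatenate([cent(c,cyl(*q,z0,z1,r))-uv for c,uv in obs])
    s=least_squares(f,x0);return s.x,s.fun
def cen(d):
    rr=np.argwhere(d['region']).mean(0);return rr[::-1]
def find(th,c,pm=.3):
    return [(d['p'],cen(d),d['region']) for d in imaging.trace(th,c) if d['p']>=pm]
def ledgepts(x,y,a,zs=True):
    ca,sa=np.cos(a),np.sin(a)
    L=[(lx,ly,z) for lx in(-75,75) for ly in(-300,300) for z in(0,85)]+[(75,ly,130) for ly in(-300,300)]
    return np.array([[x+ca*l-sa*m,y+sa*l+ca*m,z] for l,m,z in L])
E
python3 - <<'E'
from h import *
cs={n:imaging.camera(n) for n in('scene','top')}
dim={'cup_a':(0,42,24),'jar_a':(0,80,27),'salt_shaker':(85,147,19),'spice_tin':(85,139,21),'egg_timer':(0,58,30),'mill':(85,203,37)}
for th,(z0,z1,r) in dim.items():
    T=find(th,cs['top']);S=find(th,cs['scene'])
    for p,uv,_ in T:
        x,_=locate([(cs['top'],uv)],z0,z1,r)
        q=cent(cs['scene'],cyl(*x,z0,z1,r))
        b=[s for s in S if np.hypot(*(s[1]-q))<12]
        if b: xx,res=locate([(cs['top'],uv),(cs['scene'],b[0][1])],z0,z1,r)
        print(th,round(p,2),uv.round(),'top',x.round(1),'both',(xx.round(1),res.round(1)) if b else None)
ms={n:cv2.resize(find('ledge',cs[n])[0][2].astype(np.uint8),(2560,1920),interpolation=0) for n in cs}
def cost(q):
    k=0
    for n in cs:
        h=hullmask(cs[n],ledgepts(q[0]*10,q[1]*10,q[2]*.03)); m=ms[n]
        k+=1-(h&m).sum()/(h|m).sum()
    return k
r=minimize(cost,[70,3,2],method='Nelder-Mead',options=dict(initial_simplex=[[70,3,2],[72,3,2],[70,5,2],[70,3,3]]))
X=np.array([r.x[0]*10,r.x[1]*10,r.x[2]*.03]);print('ledge',X,r.fun)
c=cs['top'];im=cv2.resize(c['color'][150:330,180:440],None,fx=3,fy=3,interpolation=cv2.INTER_CUBIC)
P=ledgepts(*X);
for p in P:
    u,v=proj(c,p);cv2.circle(im,(int((u-180+.5)*3),int((v-150+.5)*3)),3,(0,0,255) if p[2]==85 else (0,255,0) if p[2]==0 else (255,0,255),-1)
ca,sa=np.cos(X[2]),np.sin(X[2])
u,v=proj(c,[X[0]-107*ca,X[1]-107*sa,72]);cv2.circle(im,(int((u-180+.5)*3),int((v-150+.5)*3)),3,(0,255,255),-1)
cv2.imwrite('pics/l1.png',im)
E
```

```text
cup_a 0.84 [406. 287.] top [ 484.8 -226.4] both (array([ 485.7, -226.3]), array([ 0. , -0.3, -0.1, -0.6]))
cup_a 0.75 [446. 313.] top [ 416.3 -333.9] both (array([ 417. , -333.3]), array([-0.1, -0.3, -0.2, -0.2]))
cup_a 0.6 [242. 283.] top [492.4 217.9] both (array([493. , 218.7]), array([-0.4, -0.2, -0.8, -0.5]))
cup_a 0.52 [190. 307.] top [426.3 355.6] both (array([427. , 355.4]), array([ 0.1, -0.3,  0.4, -0.2]))
jar_a 0.89 [287. 283.] top [491.3  94.5] both (array([491.8,  94.2]), array([-0.2, -0.3, -0.7, -1.6]))
jar_a 0.59 [348. 283.] top [494.  -68.7] both (array([497.3, -68.5]), array([ 0.2, -1.2, -0.9, -1. ]))
salt_shaker 0.58 [409. 198.] top [ 709.9 -220.4] both (array([ 713.7, -220.9]), array([ 0.4, -1.7, -0.1, -1.8]))
spice_tin 0.74 [208. 210.] top [673.6 297.1] both None
egg_timer 0.73 [287. 284.] top [491.2  95.2] both None
egg_timer 0.65 [166. 269.] top [528.3 423.3] both (array([533.7, 423.5]), array([ 0.1, -2. , -0.7, -1.9]))
mill 0.9 [304. 209.] top [669.2  48.2] both (array([667.8,  48.7]), array([-0.4,  0.4, -0.2,  0.5]))
ledge [6.91343422e+02 3.38972348e+01 7.55836550e-02] 0.34782764248900366
```

View pics/l1.png

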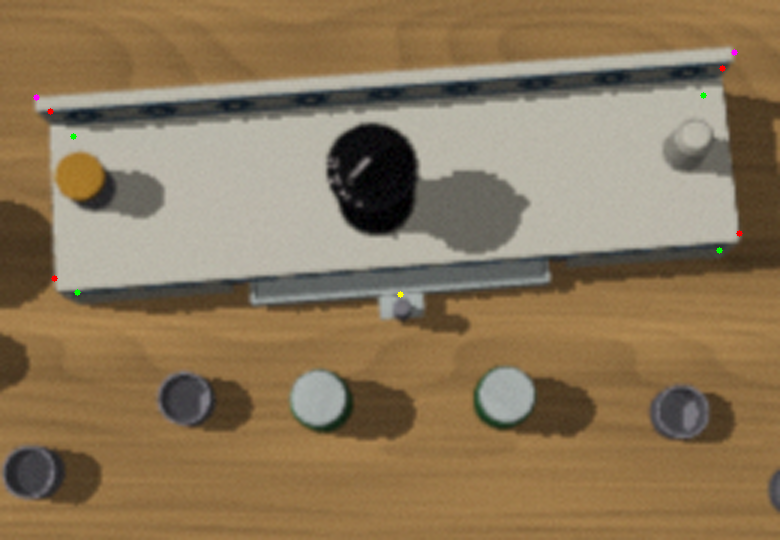

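```bash
python3 - <<'E'
from h import *
c=imaging.camera('top')
g=lambda a,b,z:onz(c,180+a/3-.5,150+b/3-.5,z)[:2]
fl,fr=g(57,292,85),g(739,243,85);print(fl,fr)
d=(fl-fr);w=np.hypot(*d);d/=w;yaw=np.arctan2(-d[0],d[1]);n=np.array([np.cos(yaw),np.sin(yaw)])
C=(fl+fr)/2+75*n;print('w',w,'yaw',yaw,'C',C)
bl,br=g(37,98,130),g(734,47,130);db=bl-br;print('back',bl,br,np.hypot(*db),np.arctan2(-db[0],db[1]),((bl+br)/2-C)@n)
print('knob pred',C-107*n,'seen',g(401,306,72))
print('mill sel top center',g(372,168,203))
for y in(165,-165): print('jar slot',C+y*d)
E
```

```text
[581.92708245 324.88181411] [ 630.72493677 -269.93906563]
w 596.81915984552 yaw 0.08185459279390112 C [681.07489333  33.6036155 ]
back [743.22292808 338.40035562] [ 793.89635809 -259.59983444] 600.14333606149 0.08453619742720059 87.66578417271135
knob pred [574.43315256  24.85495131] seen [574.14475134  25.30359575]
mill sel top center [667.20964184  48.0641542 ]
jar slot [667.58396257 198.05115968]
jar slot [ 694.56582409 -130.84392868]
```

jog_arm:
  series:
    - {"slide": [0.74,0.96,0],"roll": -0.125}
    - {"slide": [0.74,0.96,0],"roll": -0.125}
    - {"slide": [0.74,0.96,0],"roll": -0.125}
    - {"slide": [0.74,0.96,0],"roll": -0.125}
    - {"slide": [0.74,0.96,0],"roll": -0.125}
    - {"slide": [0.74,0.96,0],"roll": -0.125}
    - {"slide": [0.74,0.96,0],"roll": -0.125}
    - {"slide": [0.74,0.96,0],"roll": -0.125}
    - {"slide": [0.74,0.96,0],"roll": -0.125}
    - {"slide": [0.74,0.96,0],"roll": -0.125}
  grip: 100
  grip_force: 40

```text
time: 3.25
position: [288.2, -339.1, 231.4]
eef_rot: [[0.997, 0.081, 0.0], [0.081, -0.997, -0.0], [0.0, 0.0, -1.0]]
ft_force: [0.8, 0.1, -0.4]
gripper_width: 1.0
```

jog_arm:
  series:
    - {"slide": [0.74,0.96,0]}
    - {"slide": [0.74,0.96,0]}
    - {"slide": [0.74,0.96,0]}
    - {"slide": [0.74,0.96,0]}
    - {"slide": [0.74,0.96,0]}
    - {"slide": [0.74,0.96,0]}
    - {"slide": [0.74,0.96,0]}
    - {"slide": [0.74,0.96,0]}
    - {"slide": [0.74,0.96,0]}
    - {"slide": [0.74,0.96,0]}

```text
validation failed for argument at $.se...
```

jog_arm:
  series:
    - {"slide": [0.74,0.96,0]}
    - {"slide": [0.74,0.96,0]}
    - {"slide": [0.74,0.96,0]}
    - {"slide": [0.74,0.96,0]}
    - {"slide": [0,0,0]}
    - {"slide": [0,0,0]}
    - {"slide": [0,0,0]}
    - {"slide": [0,0,0]}
    - {"slide": [0,0,0]}
    - {"slide": [0,0,0]}

```text
validation failed for argument at $.se...
```

jog_arm:
  series:
    - {"slide": [0.74,0.96,0],"roll": 0}
    - {"slide": [0.74,0.96,0],"roll": 0}
    - {"slide": [0.74,0.96,0],"roll": 0}
    - {"slide": [0.74,0.96,0],"roll": 0}
    - {"slide": [0.74,0.96,0],"roll": 0}
    - {"slide": [0.74,0.96,0],"roll": 0}
    - {"slide": [0.74,0.96,0],"roll": 0}
    - {"slide": [0.74,0.96,0],"roll": 0}
    - {"slide": [0.74,0.96,0],"roll": 0}
    - {"slide": [0.74,0.96,0],"roll": 0}

```text
time: 4.25
position: [436.2, -147.1, 231.4]
eef_rot: [[0.997, 0.082, 0.0], [0.082, -0.997, -0.0], [0.0, 0.0, -1.0]]
ft_force: [-0.1, -0.5, -0.4]
gripper_width: 1.004
```

jog_arm:
  series:
    - {"slide": [0.74,0.96,0],"roll": 0}
    - {"slide": [0.74,0.96,0],"roll": 0}
    - {"slide": [0.74,0.96,0],"roll": 0}
    - {"slide": [0.74,0.96,0],"roll": 0}
    - {"slide": [0,0,0],"roll": 0}
    - {"slide": [0,0,0],"roll": 0}
    - {"slide": [0,0,0],"roll": 0}
    - {"slide": [0,0,0],"roll": 0}
    - {"slide": [0,0,0],"roll": 0}
    - {"slide": [0,0,0],"roll": 0}

```text
time: 5.25
position: [494.7, -71.6, 231.4]
eef_rot: [[0.997, 0.081, 0.0], [0.081, -0.997, -0.0], [0.0, 0.0, -1.0]]
ft_force: [-0.7, -0.4, 0.4]
gripper_width: 0.998
```

```bash
cat >> h.py <<'E'
def wcam():
    s=monitor.get_state();c=imaging.camera('wrist')
    W=np.eye(4);W[:3,:3]=s['eef_rot'];W[:3,3]=s['position'];c['W']=W@np.array(c['T_tool_cam']);return c
def wproj(c,P):
    P=np.atleast_2d(P);q=(P-c['W'][:3,3])@c['W'][:3,:3]
    f=240/np.tan(np.radians(c['fov_y'])/2);h=np.hypot(q[:,0],q[:,1]);th=np.arctan2(h,q[:,2])
    k=f*th/np.maximum(h,1e-9);return np.c_[c['cx']+k*q[:,0],c['cy']+k*q[:,1]]
def wonz(c,u,v,z):
    f=240/np.tan(np.radians(c['fov_y'])/2);x,y=u-c['cx'],v-c['cy'];r=np.hypot(x,y);th=r/f
    d=c['W'][:3,:3]@np.array([np.sin(th)*x/r,np.sin(th)*y/r,np.cos(th)]);o=c['W'][:3,3];return o+d*(z-o[2])/d[2]
def wloc(c,uv,z0,z1,r,x0=None):
    def f(q):
        p=cv2.convexHull(wproj(c,cyl(*q,z0,z1,r)).astype(np.float32));M=cv2.moments(p);return np.array([M['m10'],M['m01']])/M['m00']-uv
    x0=wonz(c,*uv,(z0+z1)/2)[:2] if x0 is None else x0
    return least_squares(f,x0,diff_step=1e-4).x
E
python3 - <<'E'
from h import *
c=wcam();print(monitor.get_state()['position'],c['fov_y'],c['cx'],c['cy']);print(np.round(c['T_tool_cam'],2))
cv2.imwrite('pics/w1.png',c['color'])
for th,(z0,z1,r) in {'jar_a':(0,80,27),'cup_a':(0,42,24),'tray_knob':(30,72,8)}.items():
    for p,uv,m in find(th,c):
        rr=np.argwhere(m);print(th,round(p,2),uv.round(),rr.min(0)[::-1],rr.max(0)[::-1],wloc(c,uv,z0,z1,r).round(1))
E
```

```text
[494.74078568 -71.51797364 231.37936789] 65.70646984690485 321.4134848386637 241.62105365454684
[[  -0.     -0.96   -0.27   68.2 ]
 [   1.     -0.     -0.     -0.47]
 [   0.     -0.27    0.96 -143.03]
 [   0.      0.      0.      1.  ]]
jar_a 0.91 [149. 204.] [111 173] [189 237] [494.6  94.2]
jar_a 0.72 [317. 213.] [287 178] [347 248] [499.9 -67.2]
cup_a 0.96 [538. 297.] [514 273] [561 321] [ 416.6 -333.7]
cup_a 0.75 [ 66. 195.] [ 42 173] [ 90 218] [494.6 220.7]
cup_a 0.64 [  8. 240.] [  0 222] [ 20 261] [431.8 336. ]
cup_a 0.61 [471. 233.] [445 207] [498 259] [ 486.1 -227. ]
tray_knob 0.93 [238.  97.] [100  76] [373 130] [595.8   9.1]
```

View pics/w1.png

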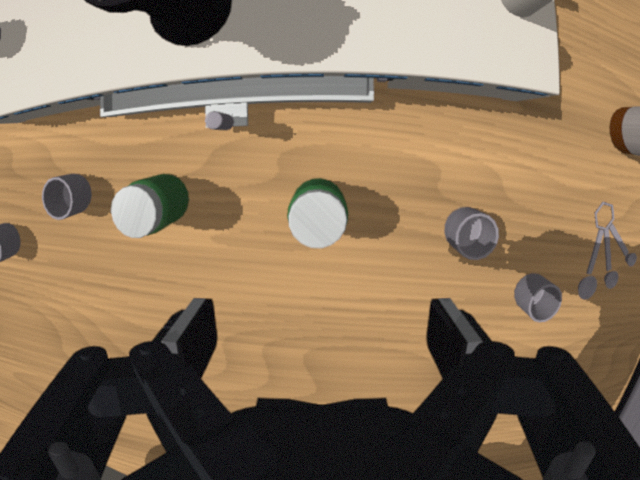

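jog_arm:
  series:
    - {"slide": [0.2,0.2,-1],"roll": 0}
    - {"slide": [0,0,-1],"roll": 0}
    - {"slide": [0,0,-1],"roll": 0}
    - {"slide": [0,0,-1],"roll": 0}
    - {"slide": [0,0,-1],"roll": 0}
    - {"slide": [0,0,-1],"roll": 0}
    - {"slide": [0,0,-1],"roll": 0}
    - {"slide": [0,0,-1],"roll": 0}
    - {"slide": [0,0,-1],"roll": 0}
    - {"slide": [0,0,-1],"roll": 0}

```text
time: 6.45
position: [498.9, -67.2, 30.6]
eef_rot: [[0.997, 0.082, 0.0], [0.082, -0.997, -0.0], [0.0, 0.0, -1.0]]
ft_force: [-0.7, -0.2, -0.8]
gripper_width: 1.003
```

jog_arm:
  series:
    - {"slide": [0,0,-0.45],"roll": 0}
    - {"slide": [0,0,0],"roll": 0}
    - {"slide": [0,0,0],"roll": 0}
    - {"slide": [0,0,0],"roll": 0}
    - {"slide": [0,0,0],"roll": 0}
    - {"slide": [0,0,0],"roll": 0}
    - {"slide": [0,0,0],"roll": 0}
    - {"slide": [0,0,0],"roll": 0}
    - {"slide": [0,0,0],"roll": 0}
    - {"slide": [0,0,0],"roll": 0}
  grip: 0

```text
time: 7.45
position: [499.0, -67.2, 22.4]
eef_rot: [[0.997, 0.082, 0.0], [0.082, -0.997, -0.0], [0.0, 0.0, -1.0]]
ft_force: [-0.3, 0.7, -0.1]
gripper_width: 0.622
```

jog_arm:
  series:
    - {"slide": [0,0,1],"roll": 0}
    - {"slide": [0,0,1],"roll": 0}
    - {"slide": [0,0,1],"roll": 0}
    - {"slide": [1,-0.2,1],"roll": 0}
    - {"slide": [1,-0.2,1],"roll": 0}
    - {"slide": [1,-0.2,1],"roll": 0}
    - {"slide": [1,-0.2,1],"roll": 0}
    - {"slide": [1,-0.2,0],"roll": 0}
    - {"slide": [1,-0.2,0],"roll": 0}
    - {"slide": [1,-0.2,0],"roll": 0}

```text
time: 8.45
position: [639.6, -95.3, 162.1]
eef_rot: [[0.997, 0.082, -0.0], [0.082, -0.997, 0.0], [-0.0, -0.0, -1.0]]
ft_force: [-0.3, -0.1, -2.9]
gripper_width: 0.616
```

jog_arm:
  series:
    - {"slide": [0.77,-0.2,0],"roll": 0}
    - {"slide": [0.77,-0.2,0],"roll": 0}
    - {"slide": [0.77,-0.2,0],"roll": 0}
    - {"slide": [0,0,0],"roll": 0}
    - {"slide": [0,0,-0.7],"roll": 0}
    - {"slide": [0,0,-0.7],"roll": 0}
    - {"slide": [0,0,-0.7],"roll": 0}
    - {"slide": [0,0,-0.3],"roll": 0}
    - {"slide": [0,0,-0.2],"roll": 0}
    - {"slide": [0,0,0],"roll": 0}

```text
time: 9.45
position: [684.8, -107.0, 110.2]
eef_rot: [[0.997, 0.082, -0.001], [0.082, -0.997, 0.0], [-0.0, -0.0, -1.0]]
ft_force: [-0.0, -0.2, -1.9]
gripper_width: 0.619
```

jog_arm:
  series:
    - {"slide": [0,0,-0.05],"roll": 0}
    - {"slide": [0,0,-0.05],"roll": 0}
    - {"slide": [0,0,-0.04],"roll": 0}
    - {"slide": [0,0,0],"roll": 0}
    - {"slide": [0,0,0],"roll": 0}
    - {"slide": [0,0,0],"roll": 0}
    - {"slide": [0,0,0],"roll": 0}
    - {"slide": [0,0,0],"roll": 0}
    - {"slide": [0,0,0],"roll": 0}
    - {"slide": [0,0,0],"roll": 0}

```text
time: 10.45
position: [685.1, -107.2, 107.5]
eef_rot: [[0.997, 0.082, -0.0], [0.082, -0.997, -0.0], [-0.0, 0.0, -1.0]]
ft_force: [-0.1, 0.0, -2.2]
gripper_width: 0.618
```

jog_arm:
  series:
    - {"slide": [0,0,-0.05],"roll": 0}
    - {"slide": [0,0,-0.05],"roll": 0}
    - {"slide": [0,0,0],"roll": 0}
    - {"slide": [0,0,0],"roll": 0}
    - {"slide": [0,0,0],"roll": 0}
    - {"slide": [0,0,0],"roll": 0}
    - {"slide": [0,0,0],"roll": 0}
    - {"slide": [0,0,0],"roll": 0}
    - {"slide": [0,0,0],"roll": 0}
    - {"slide": [0,0,0],"roll": 0}

```text
time: 11.45
position: [685.2, -107.2, 107.4]
eef_rot: [[0.997, 0.082, 0.002], [0.082, -0.997, -0.001], [0.002, 0.001, -1.0]]
ft_force: [-4.5, 0.9, 10.4]
gripper_width: 0.624
```

jog_arm:
  series:
    - {"slide": [0,0,0.02],"roll": 0}
    - {"slide": [0,0,0],"roll": 0}
    - {"slide": [0,0,0],"roll": 0}
    - {"slide": [0,0,0],"roll": 0}
    - {"slide": [0,0,0.5],"roll": 0}
    - {"slide": [0,0,1],"roll": 0}
    - {"slide": [0,0,1],"roll": 0}
    - {"slide": [0,0,1],"roll": 0}
    - {"slide": [0,0,1],"roll": 0}
    - {"slide": [0,0,1],"roll": 0}
  grip: 100

```text
time: 12.45
position: [685.1, -107.1, 217.5]
eef_rot: [[0.997, 0.082, 0.001], [0.082, -0.997, -0.0], [0.001, 0.0, -1.0]]
ft_force: [0.4, -0.6, 1.0]
gripper_width: 1.003
```

jog_arm:
  series:
    - {"slide": [-0.95,1,0],"roll": 0}
    - {"slide": [-0.95,1,0],"roll": 0}
    - {"slide": [-0.95,1,0],"roll": 0}
    - {"slide": [-0.95,1,0],"roll": 0}
    - {"slide": [-0.95,1,0],"roll": 0}
    - {"slide": [-0.95,1,0],"roll": 0}
    - {"slide": [-0.95,1,0],"roll": 0}
    - {"slide": [-0.95,1,0],"roll": 0}
    - {"slide": [-0.95,1,0],"roll": 0}
    - {"slide": [-0.95,1,0],"roll": 0}

```text
time: 13.45
position: [494.3, 93.6, 216.7]
eef_rot: [[0.997, 0.082, 0.001], [0.082, -0.997, 0.0], [0.001, 0.0, -1.0]]
ft_force: [-0.4, -0.6, -0.6]
gripper_width: 0.998
```

```bash
python3 - <<'E'
from h import *
c=wcam();print(monitor.get_state()['position'])
cv2.imwrite('pics/w2.png',c['color'])
for th,(z0,z1,r) in {'jar_a':(0,80,27),'cup_a':(0,42,24)}.items():
    for p,uv,m in find(th,c):
        print(th,round(p,2),uv.round(),wloc(c,uv,z0,z1,r).round(1))
E
```

```text
[491.61403827  95.75308109 217.07243866]
jar_a 0.82 [319. 221.] [495.6  96.6]
jar_a 0.78 [596.  32.] [ 722.5 -172.8]
cup_a 0.94 [628. 302.] [ 417.6 -323. ]
cup_a 0.91 [190. 205.] [494.2 219.6]
cup_a 0.84 [ 83. 257.] [427.4 355.7]
cup_a 0.8 [595. 247.] [ 486.6 -227. ]
```

jog_arm:
  series:
    - {"slide": [0.13,0,-1],"roll": 0}
    - {"slide": [0,0,-1],"roll": 0}
    - {"slide": [0,0,-1],"roll": 0}
    - {"slide": [0,0,-1],"roll": 0}
    - {"slide": [0,0,-1],"roll": 0}
    - {"slide": [0,0,-1],"roll": 0}
    - {"slide": [0,0,-1],"roll": 0}
    - {"slide": [0,0,-1],"roll": 0}
    - {"slide": [0,0,-1],"roll": 0}
    - {"slide": [0,0,-0.75],"roll": 0}

```text
time: 14.6
position: [498.4, 92.0, 19.9]
eef_rot: [[0.997, 0.081, -0.0], [0.081, -0.997, -0.0], [-0.0, 0.0, -1.0]]
ft_force: [1.0, -0.1, -0.2]
gripper_width: 1.0
```

jog_arm:
  series:
    - {"slide": [0,0,0],"roll": 0}
    - {"slide": [0,0,0],"roll": 0}
    - {"slide": [0,0,0],"roll": 0}
    - {"slide": [0,0,0],"roll": 0}
    - {"slide": [0,0,0],"roll": 0}
    - {"slide": [0,0,0],"roll": 0}
    - {"slide": [0,0,0],"roll": 0}
    - {"slide": [0,0,0],"roll": 0}
    - {"slide": [0,0,0],"roll": 0}
    - {"slide": [0,0,0],"roll": 0}
  grip: 0

```text
time: 15.6
position: [498.7, 92.7, 21.9]
eef_rot: [[0.997, 0.082, 0.002], [0.082, -0.997, -0.0], [0.002, 0.0, -1.0]]
ft_force: [0.5, -0.2, 5.9]
gripper_width: 0.618
```

jog_arm:
  series:
    - {"slide": [0,0,1],"roll": 0}
    - {"slide": [0,0,1],"roll": 0}
    - {"slide": [0,0,1],"roll": 0}
    - {"slide": [1,0.55,1],"roll": 0}
    - {"slide": [1,0.55,1],"roll": 0}
    - {"slide": [1,0.55,1],"roll": 0}
    - {"slide": [1,0.55,1],"roll": 0}
    - {"slide": [1,0.55,0],"roll": 0}
    - {"slide": [1,0.55,0],"roll": 0}
    - {"slide": [1,0.55,0],"roll": 0}

```text
time: 16.6
position: [639.5, 155.9, 160.7]
eef_rot: [[0.994, 0.108, -0.002], [0.108, -0.994, 0.011], [-0.001, -0.011, -1.0]]
ft_force: [1.7, 0.1, -3.1]
gripper_width: 0.616
```

jog_arm:
  series:
    - {"slide": [0.62,0.34,0],"roll": 0}
    - {"slide": [0.62,0.34,0],"roll": 0}
    - {"slide": [0,0,0],"roll": 0}
    - {"slide": [0,0,-0.7],"roll": 0}
    - {"slide": [0,0,-0.7],"roll": 0}
    - {"slide": [0,0,-0.7],"roll": 0}
    - {"slide": [0,0,-0.3],"roll": 0}
    - {"slide": [0,0,-0.2],"roll": 0}
    - {"slide": [0,0,0],"roll": 0}
    - {"slide": [0,0,0],"roll": 0}

```text
time: 17.6
position: [664.5, 164.9, 109.6]
eef_rot: [[0.993, 0.115, -0.001], [0.115, -0.993, 0.014], [0.001, -0.014, -1.0]]
ft_force: [0.4, 0.1, -2.6]
gripper_width: 0.617
```

jog_arm:
  series:
    - {"slide": [0,0,-0.05],"roll": 0}
    - {"slide": [0,0,-0.05],"roll": 0}
    - {"slide": [0,0,-0.05],"roll": 0}
    - {"slide": [0,0,0],"roll": 0}
    - {"slide": [0,0,0],"roll": 0}
    - {"slide": [0,0,0],"roll": 0}
    - {"slide": [0,0,0],"roll": 0}
    - {"slide": [0,0,0],"roll": 0}
    - {"slide": [0,0,0],"roll": 0}
    - {"slide": [0,0,0],"roll": 0}

```text
time: 18.6
position: [664.6, 164.9, 107.2]
eef_rot: [[0.993, 0.115, 0.0], [0.115, -0.993, 0.014], [0.002, -0.014, -1.0]]
ft_force: [-2.0, -0.1, 5.0]
gripper_width: 0.623
```

jog_arm:
  series:
    - {"slide": [0,0,0.02],"roll": 0}
    - {"slide": [0,0,0],"roll": 0}
    - {"slide": [0,0,0],"roll": 0}
    - {"slide": [0,0,0],"roll": 0}
    - {"slide": [0,0,0.5],"roll": 0}
    - {"slide": [0,0,1],"roll": 0}
    - {"slide": [0,0,1],"roll": 0}
    - {"slide": [0,0,1],"roll": 0}
    - {"slide": [0,0,1],"roll": 0}
    - {"slide": [0,0,1],"roll": 0}
  grip: 100

```text
time: 19.6
position: [664.3, 164.9, 217.9]
eef_rot: [[0.993, 0.115, -0.001], [0.115, -0.993, 0.015], [0.001, -0.015, -1.0]]
ft_force: [0.2, 0.5, 0.9]
gripper_width: 1.002
```

```bash
python3 - <<'E'
from h import *
s=monitor.get_state();print(np.round(s['position'],1),np.round(s['qpos'],2),np.round(s['eef_rot'],3))
cs={n:imaging.camera(n) for n in('scene','top')}
for n,c in cs.items():
    for p,uv,m in find('jar_a',c):
        x,_=locate([(c,uv)],85,165,27);rr=np.argwhere(m);print(n,round(p,2),uv.round(),x.round(1),rr.min(0)[::-1],rr.max(0)[::-1])
cv2.imwrite('pics/s2.png',cs['scene']['color'])
E
```

```text
[664.3 164.9 217.9] [  6.56  28.62  20.61  81.96   0.83 179.94] [[ 0.993  0.115 -0.001]
 [ 0.115 -0.993  0.015]
 [ 0.001 -0.015 -1.   ]]
scene 0.93 [278. 301.] [ 686.8 -107. ] [265 282] [291 319]
scene 0.81 [399. 266.] [662.6 163.4] [385 248] [413 284]
top 0.6 [366. 207.] [ 681.1 -108.2] [355 195] [377 220]
```

View pics/s2.png

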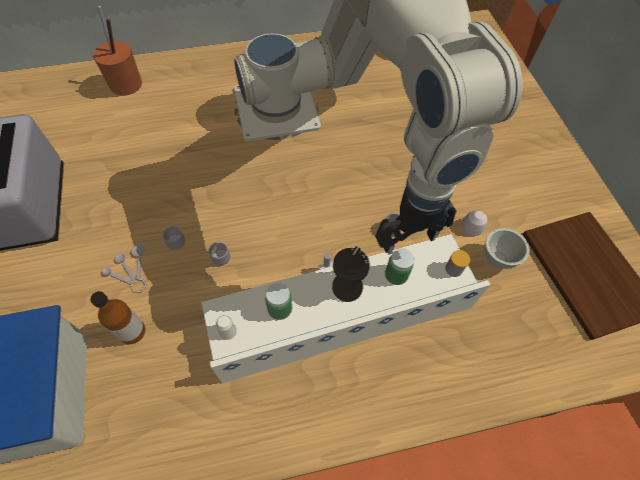

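jog_arm:
  series:
    - {"slide": [-1,0,0],"roll": 1}
    - {"slide": [-1,0,0],"roll": 1}
    - {"slide": [-1,0,0],"roll": 1}
    - {"slide": [-1,0,0],"roll": 1}
    - {"slide": [-1,0,0],"roll": 1}
    - {"slide": [-1,0,0],"roll": 1}
    - {"slide": [-1,0,0],"roll": 1}
    - {"slide": [0,-0.5,0],"roll": 1}
    - {"slide": [0,-0.5,0],"roll": 1}
    - {"slide": [0,-0.5,0],"roll": 1}

```text
time: 20.8
position: [523.7, 134.6, 215.4]
eef_rot: [[0.053, 0.998, -0.016], [0.999, -0.053, 0.001], [-0.0, -0.016, -1.0]]
ft_force: [-0.1, 0.1, -0.4]
gripper_width: 1.001
```

jog_arm:
  series:
    - {"slide": [0,-0.75,0],"roll": 1}
    - {"slide": [0,-0.75,0],"roll": 1}
    - {"slide": [0,-0.75,0],"roll": 1}
    - {"slide": [0,-0.75,0],"roll": 1}
    - {"slide": [0,-0.75,0],"roll": 1}
    - {"slide": [0,-0.75,0],"roll": 1}
    - {"slide": [0,-0.75,0],"roll": 1}
    - {"slide": [0,0,0],"roll": 1}
    - {"slide": [0,0,0],"roll": 1}
    - {"slide": [0,0,0],"roll": 1}

```text
time: 21.8
position: [523.8, 29.7, 215.3]
eef_rot: [[-0.974, 0.226, -0.005], [0.226, 0.974, -0.014], [0.002, -0.015, -1.0]]
ft_force: [-0.1, 0.3, 0.2]
gripper_width: 0.999
```

jog_arm:
  series:
    - {"slide": [0,-0.2,-1],"roll": 1}
    - {"slide": [0,0,-1],"roll": 1}
    - {"slide": [0,0,-1],"roll": 0.22}
    - {"slide": [0,0,0],"roll": 0}
    - {"slide": [0,0,0],"roll": 0}
    - {"slide": [0,0,0],"roll": 0}
    - {"slide": [0,0,0],"roll": 0}
    - {"slide": [0,0,0],"roll": 0}
    - {"slide": [0,0,0],"roll": 0}
    - {"slide": [0,0,0],"roll": 0}
  grip: 55

```text
time: 22.8
position: [524.4, 25.9, 156.5]
eef_rot: [[-0.997, -0.076, 0.001], [-0.076, 0.997, -0.015], [-0.0, -0.015, -1.0]]
ft_force: [1.0, 0.5, 0.1]
gripper_width: 0.549
```

```bash
python3 - <<'E'
from h import *
c=wcam();s=monitor.get_state();print(s['position'],np.round(s['eef_rot'],3),np.round(s['qpos'],1))
im=c['color'].copy()
for X in [(574.3,25.2,72),(574.3,25.2,34)]:
    u,v=wproj(c,X)[0];print(u,v);cv2.circle(im,(int(u),int(v)),3,(0,0,255),-1)
cv2.imwrite('pics/w3.png',im)
E
```

```text
[524.374164    25.89647744 156.42221208] [[-0.997 -0.076  0.001]
 [-0.076  0.997 -0.014]
 [-0.    -0.015 -1.   ]] [ -5.9  14.3 -10.7  64.9  -0.8 -10.2]
315.9647963770844 318.6016933490124
317.32869318431415 296.17403271321
```

View pics/w3.png

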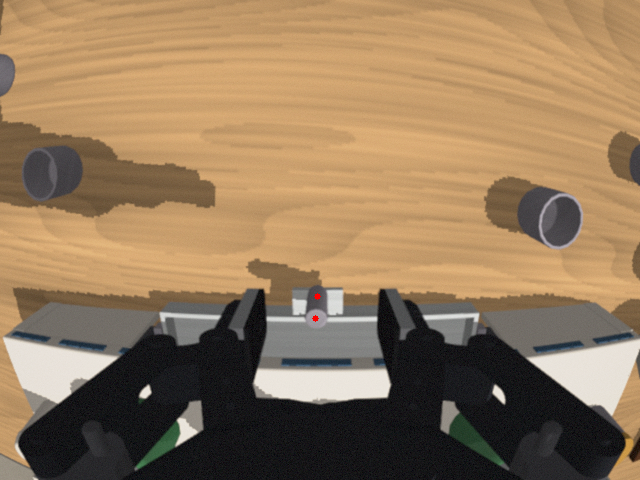

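jog_arm:
  series:
    - {"slide": [0.4,-0.03,-1],"roll": 0}
    - {"slide": [0.4,0,-1],"roll": 0}
    - {"slide": [0.4,0,-1],"roll": 0}
    - {"slide": [0.4,0,-1],"roll": 0}
    - {"slide": [0.4,0,-1],"roll": 0}
    - {"slide": [0.3,0,-1],"roll": 0}
    - {"slide": [0.2,0,0],"roll": 0}
    - {"slide": [0,0,0],"roll": 0}
    - {"slide": [0,0,0],"roll": 0}
    - {"slide": [0,0,0],"roll": 0}

```text
time: 23.85
position: [574.7, 25.2, 37.4]
eef_rot: [[-0.997, -0.076, 0.003], [-0.076, 0.997, -0.015], [-0.002, -0.015, -1.0]]
ft_force: [1.1, 0.0, 0.8]
gripper_width: 0.553
```

jog_arm:
  series:
    - {"slide": [0,0,0],"roll": 0}
    - {"slide": [0,0,0],"roll": 0}
    - {"slide": [0,0,0],"roll": 0}
    - {"slide": [0,0,0],"roll": 0}
    - {"slide": [0,0,0],"roll": 0}
    - {"slide": [0,0,0],"roll": 0}
    - {"slide": [0,0,0],"roll": 0}
    - {"slide": [0,0,0],"roll": 0}
    - {"slide": [0,0,0],"roll": 0}
    - {"slide": [0,0,0],"roll": 0}
  grip: 0

```text
time: 24.85
position: [574.7, 24.2, 37.0]
eef_rot: [[-0.997, -0.075, 0.002], [-0.075, 0.997, -0.016], [-0.001, -0.016, -1.0]]
ft_force: [-0.2, -5.3, 4.3]
gripper_width: 0.175
```

jog_arm:
  series:
    - {"slide": [-0.4,-0.033,0],"roll": 0}
    - {"slide": [-0.7,-0.058,0],"roll": 0}
    - {"slide": [-0.7,-0.058,0],"roll": 0}
    - {"slide": [-0.7,-0.058,0],"roll": 0}
    - {"slide": [-0.7,-0.058,0],"roll": 0}
    - {"slide": [-0.7,-0.058,0],"roll": 0}
    - {"slide": [-0.7,-0.058,0],"roll": 0}
    - {"slide": [-0.7,-0.058,0],"roll": 0}
    - {"slide": [-0.7,-0.058,0],"roll": 0}
    - {"slide": [-0.4,-0.033,0],"roll": 0}

```text
time: 25.85
position: [446.6, 13.6, 37.0]
eef_rot: [[-0.997, -0.075, 0.004], [-0.075, 0.997, -0.017], [-0.002, -0.017, -1.0]]
ft_force: [19.1, -6.8, -6.5]
gripper_width: 0.176
```

jog_arm:
  series:
    - {"slide": [0,0,0],"roll": 0}
    - {"slide": [0,0,0],"roll": 0}
    - {"slide": [0,0,0],"roll": 0}
    - {"slide": [0,0,0],"roll": 0}
    - {"slide": [0,0,1],"roll": 0}
    - {"slide": [0,0,1],"roll": 0}
    - {"slide": [0,0,1],"roll": 0}
    - {"slide": [0,0,1],"roll": 0}
    - {"slide": [0,0,1],"roll": 0}
    - {"slide": [0,0,1],"roll": 0}
  grip: 60

```text
time: 26.85
position: [446.3, 14.8, 157.0]
eef_rot: [[-0.997, -0.077, 0.001], [-0.077, 0.997, -0.014], [0.0, -0.014, -1.0]]
ft_force: [-1.2, -0.2, 0.0]
gripper_width: 0.599
```

```bash
python3 - <<'E'
from h import *
c=wcam();s=monitor.get_state();print(s['position'],s['ft_force'])
cv2.imwrite('pics/w4.png',c['color'])
for p,uv,m in find('cup_a',c): print('cup w',round(p,2),uv.round(),wloc(c,uv,0,42,24).round(1))
t=imaging.camera('top')
for p,uv,m in find('cup_a',t): print('cup t',round(p,2),uv.round(),locate([(t,uv)],0,42,24)[0].round(1))
E
```

```text
[447.58842454  14.67339689 159.8920615 ] [ 0.74192509 -0.34043819  2.45069201]
cup w 0.86 [632. 239.] [427.8 327.4]
cup w 0.8 [ 67. 254.] [ 487.2 -226.1]
cup w 0.76 [540. 300.] [495.3 220.2]
cup w 0.61 [  8. 146.] [ 382.  -303.3]
cup t 0.85 [191. 307.] [426.2 353.9]
cup t 0.71 [446. 326.] [ 381.8 -331. ]
cup t 0.64 [406. 287.] [ 486.  -227.1]
cup t 0.55 [242. 283.] [493.  217.5]
cup t 0.32 [304. 205.] [711.3  53.6]
```

View pics/w4.png

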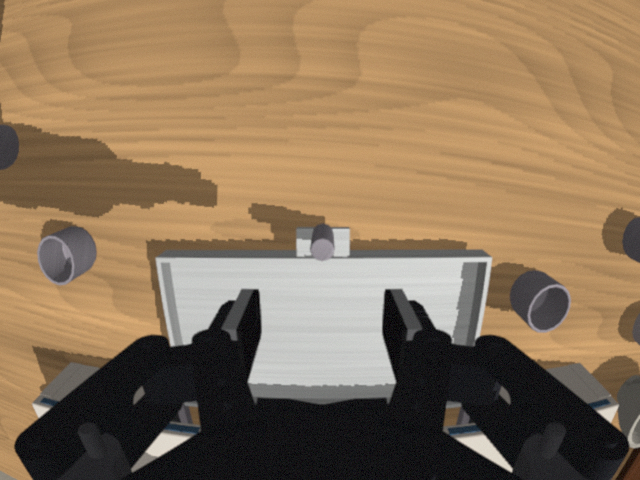

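jog_arm:
  series:
    - {"slide": [0.23,1,0],"roll": 0}
    - {"slide": [0.23,1,0],"roll": 0}
    - {"slide": [0.23,1,0],"roll": 0}
    - {"slide": [0.23,1,0],"roll": 0}
    - {"slide": [0.23,1,0],"roll": 0}
    - {"slide": [0.23,1,0],"roll": 0}
    - {"slide": [0.23,1,0],"roll": 0}
    - {"slide": [0.23,1,0],"roll": 0}
    - {"slide": [0.23,1,0],"roll": 0}
    - {"slide": [0.26,1,0],"roll": 0}
  grip: 100

```text
time: 28.05
position: [492.5, 215.5, 154.8]
eef_rot: [[-0.997, -0.077, -0.001], [-0.076, 0.997, -0.015], [0.002, -0.015, -1.0]]
ft_force: [0.3, -0.4, 0.4]
gripper_width: 1.0
```

jog_arm:
  series:
    - {"slide": [0,0.2,-1],"roll": 0}
    - {"slide": [0,0,-1],"roll": 0}
    - {"slide": [0,0,-1],"roll": 0}
    - {"slide": [0,0,-1],"roll": 0}
    - {"slide": [0,0,-1],"roll": 0}
    - {"slide": [0,0,-1],"roll": 0}
    - {"slide": [0,0,-0.7],"roll": 0}
    - {"slide": [0,0,-0.6],"roll": 0}
    - {"slide": [0,0,0],"roll": 0}
    - {"slide": [0,0,0],"roll": 0}

```text
time: 29.05
position: [492.8, 218.7, 10.0]
eef_rot: [[-0.997, -0.076, 0.0], [-0.076, 0.997, -0.015], [0.001, -0.015, -1.0]]
ft_force: [-0.7, 0.7, -0.1]
gripper_width: 1.003
```

jog_arm:
  series:
    - {"slide": [0,0,0],"roll": 0}
    - {"slide": [0,0,0],"roll": 0}
    - {"slide": [0,0,0],"roll": 0}
    - {"slide": [0,0,0],"roll": 0}
    - {"slide": [0,0,0],"roll": 0}
    - {"slide": [0,0,0],"roll": 0}
    - {"slide": [0,0,1],"roll": 0}
    - {"slide": [0,0,1],"roll": 0}
    - {"slide": [0,0,1],"roll": 0}
    - {"slide": [0,0,1],"roll": 0}
  grip: 0

```text
time: 30.05
position: [492.8, 218.6, 91.2]
eef_rot: [[-0.997, -0.076, 0.001], [-0.076, 0.997, -0.014], [-0.0, -0.015, -1.0]]
ft_force: [0.2, 0.3, -1.8]
gripper_width: 0.537
```

jog_arm:
  series:
    - {"slide": [0.5,-0.96,1],"roll": 0}
    - {"slide": [0.5,-0.96,0],"roll": 0}
    - {"slide": [0.5,-0.96,0],"roll": 0}
    - {"slide": [0.5,-0.96,0],"roll": 0}
    - {"slide": [0.5,-0.96,0],"roll": 0}
    - {"slide": [0.5,-0.96,0],"roll": 0}
    - {"slide": [0.5,-0.96,0],"roll": 0}
    - {"slide": [0,0,-1],"roll": 0}
    - {"slide": [0,0,-1],"roll": 0}
    - {"slide": [0,0,-1],"roll": 0}

```text
time: 31.05
position: [563.0, 84.0, 49.8]
eef_rot: [[-0.997, -0.076, 0.002], [-0.076, 0.997, -0.014], [-0.001, -0.015, -1.0]]
ft_force: [-0.4, -1.1, -0.5]
gripper_width: 0.536
```

jog_arm:
  series:
    - {"slide": [0,0,-0.5],"roll": 0}
    - {"slide": [0,0,-0.4],"roll": 0}
    - {"slide": [0,0,-0.15],"roll": 0}
    - {"slide": [0,0,-0.1],"roll": 0}
    - {"slide": [0,0,0],"roll": 0}
    - {"slide": [0,0,0],"roll": 0}
    - {"slide": [0,0,0],"roll": 0}
    - {"slide": [0,0,0],"roll": 0}
    - {"slide": [0,0,0],"roll": 0}
    - {"slide": [0,0,0],"roll": 0}

```text
time: 32.05
position: [563.0, 84.3, 27.4]
eef_rot: [[-0.997, -0.076, 0.001], [-0.076, 0.997, -0.014], [-0.0, -0.015, -1.0]]
ft_force: [0.4, 0.8, -1.2]
gripper_width: 0.538
```

jog_arm:
  series:
    - {"slide": [0,0,-0.06],"roll": 0}
    - {"slide": [0,0,0],"roll": 0}
    - {"slide": [0,0,0],"roll": 0}
    - {"slide": [0,0,0],"roll": 0}
    - {"slide": [0,0,0.6],"roll": 0}
    - {"slide": [0,0,1],"roll": 0}
    - {"slide": [0,0,1],"roll": 0}
    - {"slide": [0,0,1],"roll": 0}
    - {"slide": [0,0,1],"roll": 0}
    - {"slide": [0,0,0.4],"roll": 0}
  grip: 80

```text
time: 33.05
position: [563.8, 84.3, 128.8]
eef_rot: [[-0.997, -0.076, 0.005], [-0.076, 0.997, -0.014], [-0.003, -0.015, -1.0]]
ft_force: [-0.0, -0.2, -0.6]
gripper_width: 0.8
```

jog_arm:
  series:
    - {"slide": [-0.5,1,0],"roll": 0}
    - {"slide": [-0.5,1,0],"roll": 0}
    - {"slide": [-0.5,1,0],"roll": 0}
    - {"slide": [-0.5,1,0],"roll": 0}
    - {"slide": [-0.5,1,0],"roll": 0}
    - {"slide": [-0.5,1,0],"roll": 0}
    - {"slide": [-0.5,1,0],"roll": 0}
    - {"slide": [-0.5,1,0],"roll": 0}
    - {"slide": [-0.5,1,0],"roll": 0}
    - {"slide": [-0.5,1,0],"roll": 0}
  grip: 100

```text
time: 34.05
position: [462.3, 285.0, 126.1]
eef_rot: [[-0.997, -0.076, 0.001], [-0.076, 0.997, -0.015], [0.0, -0.015, -1.0]]
ft_force: [-0.0, 0.3, -0.4]
gripper_width: 1.0
```

```bash
python3 - <<'E'
from h import *
c=wcam();s=monitor.get_state();print(s['position'],s['ft_force'])
for p,uv,m in find('cup_a',c): print('cup w',round(p,2),uv.round(),wloc(c,uv,0,42,24).round(1),wloc(c,uv,16,58,24).round(1))
t=imaging.camera('top')
for p,uv,m in find('cup_a',t): print('cup t',round(p,2),uv.round(),locate([(t,uv)],0,42,24)[0].round(1),locate([(t,uv)],16,58,24)[0].round(1))
E
```

```text
[460.98812293 287.20216388 126.13391108] [-1.86645999  1.85997043 -0.7453745 ]
cup w 0.76 [ 81. 335.] [569.3  70.4] [557.9  84.1]
cup w 0.65 [429. 203.] [428.2 354.5] [425.8 349.6]
cup w 0.56 [500. 323.] [519.  433.5] [510.8 423.6]
cup t 0.75 [304. 205.] [711.5  53.4] [707.7  52.6]
cup t 0.71 [208. 210.] [693.2 318.5] [689.7 314.6]
cup t 0.58 [446. 327.] [ 381.3 -331. ] [ 381.5 -326.8]
cup t 0.55 [291. 257.] [565.3  85.3] [563.1  84.3]
cup t 0.55 [406. 287.] [ 485.2 -227.1] [ 484.3 -224.6]
```

jog_arm:
  series:
    - {"slide": [-0.44,0.88,0],"roll": 0}
    - {"slide": [-0.44,0.88,0],"roll": 0}
    - {"slide": [-0.44,0.88,-0.3],"roll": 0}
    - {"slide": [-0.44,0.88,-0.5],"roll": 0}
    - {"slide": [0,0,-1],"roll": 0}
    - {"slide": [0,0,-1],"roll": 0}
    - {"slide": [0,0,-1],"roll": 0}
    - {"slide": [0,0,-1],"roll": 0}
    - {"slide": [0,0,-1],"roll": 0}
    - {"slide": [0,0,0],"roll": 0}

```text
time: 35.25
position: [427.0, 353.0, 7.9]
eef_rot: [[-0.997, -0.075, -0.002], [-0.075, 0.997, -0.017], [0.004, -0.017, -1.0]]
ft_force: [0.6, -0.4, 0.5]
gripper_width: 1.001
```

jog_arm:
  series:
    - {"slide": [0,0,0],"roll": 0}
    - {"slide": [0,0,0],"roll": 0}
    - {"slide": [0,0,0],"roll": 0}
    - {"slide": [0,0,0],"roll": 0}
    - {"slide": [0,0,0],"roll": 0}
    - {"slide": [0,0,0],"roll": 0}
    - {"slide": [0,0,1],"roll": 0}
    - {"slide": [0,0,1],"roll": 0}
    - {"slide": [0,0,1],"roll": 0}
    - {"slide": [0,0,1],"roll": 0}
  grip: 0

```text
time: 36.25
position: [427.9, 354.8, 91.7]
eef_rot: [[-0.997, -0.076, 0.002], [-0.076, 0.997, -0.014], [-0.001, -0.014, -1.0]]
ft_force: [-0.8, 0.3, -0.7]
gripper_width: 0.553
```

jog_arm:
  series:
    - {"slide": [0.27,-0.985,0.2],"roll": 0}
    - {"slide": [0.27,-0.985,0],"roll": 0}
    - {"slide": [0.27,-0.985,0],"roll": 0}
    - {"slide": [0.27,-0.985,0],"roll": 0}
    - {"slide": [0.27,-0.985,0],"roll": 0}
    - {"slide": [0.27,-0.985,0],"roll": 0}
    - {"slide": [0.27,-0.985,0],"roll": 0}
    - {"slide": [0.27,-0.985,0],"roll": 0}
    - {"slide": [0.27,-0.985,0],"roll": 0}
    - {"slide": [0.27,-0.985,0],"roll": 0}

```text
time: 37.25
position: [482.1, 156.9, 94.9]
eef_rot: [[-0.997, -0.077, 0.002], [-0.077, 0.997, -0.014], [-0.001, -0.014, -1.0]]
ft_force: [0.3, 0.4, -1.1]
gripper_width: 0.552
```

jog_arm:
  series:
    - {"slide": [0.27,-0.985,0],"roll": 0}
    - {"slide": [0.27,-0.985,0],"roll": 0}
    - {"slide": [0.27,-0.985,0],"roll": 0}
    - {"slide": [0.27,-0.985,0],"roll": 0}
    - {"slide": [0,0,-1],"roll": 0}
    - {"slide": [0,0,-1],"roll": 0}
    - {"slide": [0,0,-0.8],"roll": 0}
    - {"slide": [0,0,-0.4],"roll": 0}
    - {"slide": [0,0,0],"roll": 0}
    - {"slide": [0,0,0],"roll": 0}

```text
time: 38.25
position: [503.8, 78.9, 30.8]
eef_rot: [[-0.997, -0.077, 0.002], [-0.077, 0.997, -0.014], [-0.001, -0.015, -1.0]]
ft_force: [-0.6, -0.1, -0.4]
gripper_width: 0.548
```

jog_arm:
  series:
    - {"slide": [0,0,-0.1],"roll": 0}
    - {"slide": [0,0,-0.1],"roll": 0}
    - {"slide": [0,0,0],"roll": 0}
    - {"slide": [0,0,0],"roll": 0}
    - {"slide": [0,0,0],"roll": 0}
    - {"slide": [0,0,0],"roll": 0}
    - {"slide": [0,0,0],"roll": 0}
    - {"slide": [0,0,0],"roll": 0}
    - {"slide": [0,0,0],"roll": 0}
    - {"slide": [0,0,0],"roll": 0}

```text
time: 39.25
position: [504.8, 79.0, 27.5]
eef_rot: [[-0.997, -0.076, 0.005], [-0.077, 0.997, -0.014], [-0.004, -0.015, -1.0]]
ft_force: [0.6, -0.6, 8.7]
gripper_width: 0.556
```

jog_arm:
  series:
    - {"slide": [0,0,0],"roll": 0}
    - {"slide": [0,0,0],"roll": 0}
    - {"slide": [0,0,0],"roll": 0}
    - {"slide": [0,0,0],"roll": 0}
    - {"slide": [0,0,0.6],"roll": 0}
    - {"slide": [0,0,1],"roll": 0}
    - {"slide": [0,0,1],"roll": 0}
    - {"slide": [0,0,1],"roll": 0}
    - {"slide": [0,0,1],"roll": 0}
    - {"slide": [0,0,0.4],"roll": 0}
  grip: 80

```text
time: 40.25
position: [504.0, 78.9, 127.7]
eef_rot: [[-0.997, -0.076, 0.003], [-0.076, 0.997, -0.015], [-0.002, -0.015, -1.0]]
ft_force: [0.5, -0.3, -0.0]
gripper_width: 0.802
```

jog_arm:
  series:
    - {"slide": [-0.05,-1,0],"roll": 0}
    - {"slide": [-0.05,-1,0],"roll": 0}
    - {"slide": [-0.05,-1,0],"roll": 0}
    - {"slide": [-0.05,-1,0],"roll": 0}
    - {"slide": [-0.05,-1,0],"roll": 0}
    - {"slide": [-0.05,-1,0],"roll": 0}
    - {"slide": [-0.05,-1,0],"roll": 0}
    - {"slide": [-0.05,-1,0],"roll": 0}
    - {"slide": [-0.05,-1,0],"roll": 0}
    - {"slide": [-0.05,-1,0],"roll": 0}
  grip: 100

```text
time: 41.25
position: [493.0, -121.9, 125.4]
eef_rot: [[-0.997, -0.076, 0.0], [-0.076, 0.997, -0.014], [0.001, -0.014, -1.0]]
ft_force: [-0.3, -0.9, 0.6]
gripper_width: 1.002
```

```bash
python3 - <<'E'
from h import *
c=wcam();s=monitor.get_state();print(s['position'],s['ft_force'])
cv2.imwrite('pics/w5.png',c['color'])
for p,uv,m in find('cup_a',c): print('cup w',round(p,2),uv.round(),wloc(c,uv,0,42,24).round(1),wloc(c,uv,16,58,24).round(1))
t=imaging.camera('top')
for p,uv,m in find('cup_a',t): print('cup t',round(p,2),uv.round(),locate([(t,uv)],0,42,24)[0].round(1),locate([(t,uv)],16,58,24)[0].round(1))
E
```

```text
[ 493.18863244 -124.18879859  125.35355246] [ 0.52864119 -2.28841557  0.17738009]
cup w 0.88 [177. 224.] [ 487.4 -226.2] [ 483.2 -219.5]
cup w 0.78 [562. 338.] [565.6  98.6] [556.4  84.1]
cup w 0.75 [576. 281.] [510.3  94.8] [504.7  80.5]
cup w 0.56 [66. 85.] [ 382.6 -331. ] [ 385.3 -317.5]
cup t 0.86 [446. 326.] [ 383.  -331.9] [ 383.3 -327.6]
cup t 0.84 [291. 256.] [566.3  85.1] [564.3  84.3]
cup t 0.49 [293. 279.] [505.   79.4] [503.4  78.5]
```

View pics/w5.png

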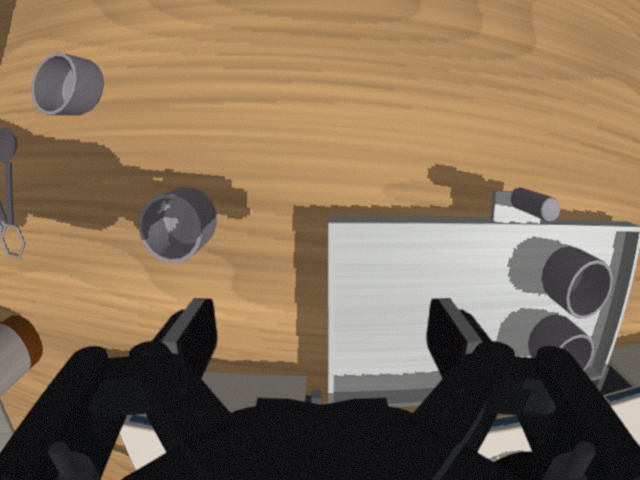

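jog_arm:
  series:
    - {"slide": [-0.06,-0.87,0],"roll": 0}
    - {"slide": [-0.06,-0.87,0],"roll": 0}
    - {"slide": [-0.06,-0.87,0],"roll": 0}
    - {"slide": [-0.06,-0.87,0],"roll": 0}
    - {"slide": [-0.06,-0.87,0],"roll": 0}
    - {"slide": [-0.06,-0.87,0],"roll": 0}
    - {"slide": [0,0,-1],"roll": 0}
    - {"slide": [0,0,-1],"roll": 0}
    - {"slide": [0,0,-1],"roll": 0}
    - {"slide": [0,0,0],"roll": 0}

```text
time: 42.45
position: [484.9, -224.9, 63.8]
eef_rot: [[-0.997, -0.076, -0.003], [-0.076, 0.997, -0.012], [0.003, -0.012, -1.0]]
ft_force: [-0.6, 0.1, 0.1]
gripper_width: 1.003
```

jog_arm:
  series:
    - {"slide": [0,0,-1],"roll": 0}
    - {"slide": [0,0,-1],"roll": 0}
    - {"slide": [0,0,-0.75],"roll": 0}
    - {"slide": [0,0,0],"roll": 0}
    - {"slide": [0,0,0],"roll": 0}
    - {"slide": [0,0,0],"roll": 0}
    - {"slide": [0,0,0],"roll": 0}
    - {"slide": [0,0,0],"roll": 0}
    - {"slide": [0,0,0],"roll": 0}
    - {"slide": [0,0,0],"roll": 0}

```text
time: 43.45
position: [486.2, -225.5, 11.3]
eef_rot: [[-0.997, -0.076, 0.001], [-0.076, 0.997, -0.015], [-0.0, -0.015, -1.0]]
ft_force: [-0.1, 0.2, 0.8]
gripper_width: 1.002
```

jog_arm:
  series:
    - {"slide": [0,0,0],"roll": 0}
    - {"slide": [0,0,0],"roll": 0}
    - {"slide": [0,0,0],"roll": 0}
    - {"slide": [0,0,0],"roll": 0}
    - {"slide": [0,0,0],"roll": 0}
    - {"slide": [0,0,0],"roll": 0}
    - {"slide": [0,0,1],"roll": 0}
    - {"slide": [0,0,1],"roll": 0}
    - {"slide": [0,0,1],"roll": 0}
    - {"slide": [0,0,1],"roll": 0}
  grip: 0

```text
time: 44.45
position: [486.0, -225.4, 91.7]
eef_rot: [[-0.997, -0.076, 0.001], [-0.076, 0.997, -0.014], [0.0, -0.014, -1.0]]
ft_force: [0.2, -0.4, -0.4]
gripper_width: 0.554
```

jog_arm:
  series:
    - {"slide": [0.435,0.95,0.5],"roll": 0}
    - {"slide": [0.435,0.95,0],"roll": 0}
    - {"slide": [0.435,0.95,0],"roll": 0}
    - {"slide": [0.435,0.95,0],"roll": 0}
    - {"slide": [0.435,0.95,0],"roll": 0}
    - {"slide": [0.435,0.95,0],"roll": 0}
    - {"slide": [0.435,0.95,0],"roll": 0}
    - {"slide": [0.435,0.95,0],"roll": 0}
    - {"slide": [0.435,0.95,0],"roll": 0}
    - {"slide": [0.435,0.95,0],"roll": 0}

```text
time: 45.45
position: [573.3, -34.7, 100.8]
eef_rot: [[-0.997, -0.076, 0.001], [-0.076, 0.997, -0.014], [0.0, -0.014, -1.0]]
ft_force: [0.3, 0.3, -1.0]
gripper_width: 0.553
```

jog_arm:
  series:
    - {"slide": [0,0,0],"roll": 0}
    - {"slide": [0,0,-1],"roll": 0}
    - {"slide": [0,0,-1],"roll": 0}
    - {"slide": [0,0,-0.9],"roll": 0}
    - {"slide": [0,0,-0.5],"roll": 0}
    - {"slide": [0,0,-0.2],"roll": 0}
    - {"slide": [0,0,0],"roll": 0}
    - {"slide": [0,0,0],"roll": 0}
    - {"slide": [0,0,0],"roll": 0}
    - {"slide": [0,0,0],"roll": 0}

```text
time: 46.45
position: [573.5, -35.6, 29.7]
eef_rot: [[-0.997, -0.076, 0.002], [-0.076, 0.997, -0.015], [-0.001, -0.015, -1.0]]
ft_force: [-0.2, 0.4, -0.4]
gripper_width: 0.551
```

jog_arm:
  series:
    - {"slide": [0,0,-0.07],"roll": 0}
    - {"slide": [0,0,-0.07],"roll": 0}
    - {"slide": [0,0,0],"roll": 0}
    - {"slide": [0,0,0],"roll": 0}
    - {"slide": [0,0,0],"roll": 0}
    - {"slide": [0,0,0],"roll": 0}
    - {"slide": [0,0,0],"roll": 0}
    - {"slide": [0,0,0],"roll": 0}
    - {"slide": [0,0,0],"roll": 0}
    - {"slide": [0,0,0],"roll": 0}

```text
time: 47.45
position: [574.1, -35.5, 27.4]
eef_rot: [[-0.997, -0.077, 0.004], [-0.077, 0.997, -0.015], [-0.003, -0.015, -1.0]]
ft_force: [-0.1, 0.6, 7.7]
gripper_width: 0.554
```

jog_arm:
  series:
    - {"slide": [0,0,0],"roll": 0}
    - {"slide": [0,0,0],"roll": 0}
    - {"slide": [0,0,0],"roll": 0}
    - {"slide": [0,0,0],"roll": 0}
    - {"slide": [0,0,0.6],"roll": 0}
    - {"slide": [0,0,1],"roll": 0}
    - {"slide": [0,0,1],"roll": 0}
    - {"slide": [0,0,1],"roll": 0}
    - {"slide": [0,0,1],"roll": 0}
    - {"slide": [0,0,0.4],"roll": 0}
  grip: 80

```text
time: 48.45
position: [573.9, -35.7, 129.0]
eef_rot: [[-0.997, -0.076, 0.004], [-0.076, 0.997, -0.015], [-0.003, -0.015, -1.0]]
ft_force: [0.2, 0.1, -0.2]
gripper_width: 0.799
```

jog_arm:
  series:
    - {"slide": [-0.64,-0.98,0],"roll": 0}
    - {"slide": [-0.64,-0.98,0],"roll": 0}
    - {"slide": [-0.64,-0.98,0],"roll": 0}
    - {"slide": [-0.64,-0.98,0],"roll": 0}
    - {"slide": [-0.64,-0.98,0],"roll": 0}
    - {"slide": [-0.64,-0.98,0],"roll": 0}
    - {"slide": [-0.64,-0.98,0],"roll": 0}
    - {"slide": [-0.64,-0.98,0],"roll": 0}
    - {"slide": [-0.64,-0.98,0],"roll": 0}
    - {"slide": [-0.64,-0.98,0],"roll": 0}
  grip: 100

```text
time: 49.45
position: [444.4, -232.2, 126.3]
eef_rot: [[-0.997, -0.076, 0.001], [-0.076, 0.997, -0.014], [0.0, -0.014, -1.0]]
ft_force: [-0.2, 0.9, -0.4]
gripper_width: 1.002
```

```bash
python3 - <<'E'
from h import *
c=wcam();s=monitor.get_state();print(s['position'],s['ft_force'])
for p,uv,m in find('cup_a',c): print('cup w',round(p,2),uv.round(),wloc(c,uv,0,42,24).round(1),wloc(c,uv,16,58,24).round(1))
t=imaging.camera('top')
for p,uv,m in find('cup_a',t): print('cup t',round(p,2),uv.round(),locate([(t,uv)],0,42,24)[0].round(1),locate([(t,uv)],16,58,24)[0].round(1))
E
```

```text
[ 443.24163015 -234.29948653  126.25263129] [-1.27405018 -3.03653173  0.23899626]
cup w 0.95 [186. 145.] [ 382.8 -330. ] [ 382.4 -323.6]
cup w 0.7 [628. 329.] [511.6  82. ] [502.9  61.6]
cup w 0.68 [516. 424.] [617.8 -24.9] [602.2 -38.4]
cup w 0.67 [619. 383.] [579.8 106.6] [566.6  84.6]
cup t 0.81 [336. 253.] [576.3 -36.2] [574.2 -35.6]
cup t 0.77 [291. 257.] [566.   85.7] [564.  85.]
cup t 0.49 [293. 279.] [504.5  80.1] [503.3  79.1]
```

jog_arm:
  series:
    - {"slide": [-0.62,-0.98,0],"roll": 0}
    - {"slide": [-0.62,-0.98,0],"roll": 0}
    - {"slide": [-0.62,-0.98,0],"roll": 0}
    - {"slide": [-0.62,-0.98,0],"roll": 0}
    - {"slide": [-0.62,-0.98,0],"roll": 0}
    - {"slide": [0,0,0],"roll": 0}
    - {"slide": [0,0,-1],"roll": 0}
    - {"slide": [0,0,-1],"roll": 0}
    - {"slide": [0,0,-1],"roll": 0}
    - {"slide": [0,0,0],"roll": 0}

```text
time: 50.65
position: [382.9, -327.3, 64.2]
eef_rot: [[-0.997, -0.078, -0.001], [-0.077, 0.997, -0.011], [0.002, -0.011, -1.0]]
ft_force: [-0.0, -0.3, 0.3]
gripper_width: 0.999
```

jog_arm:
  series:
    - {"slide": [0,0,-1],"roll": 0}
    - {"slide": [0,0,-1],"roll": 0}
    - {"slide": [0,0,-0.75],"roll": 0}
    - {"slide": [0,0,0],"roll": 0}
    - {"slide": [0,0,0],"roll": 0}
    - {"slide": [0,0,0],"roll": 0}
    - {"slide": [0,0,0],"roll": 0}
    - {"slide": [0,0,0],"roll": 0}
    - {"slide": [0,0,0],"roll": 0}
    - {"slide": [0,0,0],"roll": 0}

```text
time: 51.65
position: [383.2, -329.6, 11.4]
eef_rot: [[-0.997, -0.076, 0.001], [-0.076, 0.997, -0.015], [-0.0, -0.015, -1.0]]
ft_force: [0.4, -1.6, -0.2]
gripper_width: 1.006
```

jog_arm:
  series:
    - {"slide": [0,0,0],"roll": 0}
    - {"slide": [0,0,0],"roll": 0}
    - {"slide": [0,0,0],"roll": 0}
    - {"slide": [0,0,0],"roll": 0}
    - {"slide": [0,0,0],"roll": 0}
    - {"slide": [0,0,0],"roll": 0}
    - {"slide": [0,0,1],"roll": 0}
    - {"slide": [0,0,1],"roll": 0}
    - {"slide": [0,0,1],"roll": 0}
    - {"slide": [0,0,1],"roll": 0}
  grip: 0

```text
time: 52.65
position: [383.0, -329.4, 91.9]
eef_rot: [[-0.997, -0.076, 0.001], [-0.076, 0.997, -0.014], [0.0, -0.014, -1.0]]
ft_force: [0.3, -0.3, -0.9]
gripper_width: 0.552
```

jog_arm:
  series:
    - {"slide": [0.435,0.963,0.5],"roll": 0}
    - {"slide": [0.435,0.963,0],"roll": 0}
    - {"slide": [0.435,0.963,0],"roll": 0}
    - {"slide": [0.435,0.963,0],"roll": 0}
    - {"slide": [0.435,0.963,0],"roll": 0}
    - {"slide": [0.435,0.963,0],"roll": 0}
    - {"slide": [0.435,0.963,0],"roll": 0}
    - {"slide": [0.435,0.963,0],"roll": 0}
    - {"slide": [0.435,0.963,0],"roll": 0}
    - {"slide": [0.435,0.963,0],"roll": 0}

```text
time: 53.65
position: [470.3, -136.1, 101.1]
eef_rot: [[-0.997, -0.076, 0.001], [-0.076, 0.997, -0.014], [0.0, -0.014, -1.0]]
ft_force: [0.3, -0.4, -1.2]
gripper_width: 0.546
```

jog_arm:
  series:
    - {"slide": [0.435,0.963,0],"roll": 0}
    - {"slide": [0.435,0.963,0],"roll": 0}
    - {"slide": [0.435,0.963,0],"roll": 0}
    - {"slide": [0.435,0.963,0],"roll": 0}
    - {"slide": [0.435,0.963,0],"roll": 0}
    - {"slide": [0,0,0],"roll": 0}
    - {"slide": [0,0,-1],"roll": 0}
    - {"slide": [0,0,-1],"roll": 0}
    - {"slide": [0,0,-0.9],"roll": 0}
    - {"slide": [0,0,0],"roll": 0}

```text
time: 54.65
position: [512.0, -40.7, 41.3]
eef_rot: [[-0.997, -0.076, -0.003], [-0.076, 0.997, -0.014], [0.004, -0.013, -1.0]]
ft_force: [-0.5, -0.3, -0.0]
gripper_width: 0.547
```

jog_arm:
  series:
    - {"slide": [0,0,-0.5],"roll": 0}
    - {"slide": [0,0,-0.2],"roll": 0}
    - {"slide": [0,0,-0.08],"roll": 0}
    - {"slide": [0,0,-0.07],"roll": 0}
    - {"slide": [0,0,0],"roll": 0}
    - {"slide": [0,0,0],"roll": 0}
    - {"slide": [0,0,0],"roll": 0}
    - {"slide": [0,0,0],"roll": 0}
    - {"slide": [0,0,0],"roll": 0}
    - {"slide": [0,0,0],"roll": 0}

```text
time: 55.65
position: [514.7, -40.7, 27.6]
eef_rot: [[-0.997, -0.076, 0.004], [-0.077, 0.997, -0.015], [-0.003, -0.015, -1.0]]
ft_force: [-0.3, 0.6, 6.4]
gripper_width: 0.545
```

jog_arm:
  series:
    - {"slide": [0,0,0],"roll": 0}
    - {"slide": [0,0,0],"roll": 0}
    - {"slide": [0,0,0],"roll": 0}
    - {"slide": [0,0,0],"roll": 0}
    - {"slide": [0,0,0.6],"roll": 0}
    - {"slide": [0,0,1],"roll": 0}
    - {"slide": [0,0,1],"roll": 0}
    - {"slide": [0,0,1],"roll": 0}
    - {"slide": [0,0,1],"roll": 0}
    - {"slide": [0,0,0.4],"roll": 0}
  grip: 80

```text
time: 56.65
position: [514.4, -40.8, 128.8]
eef_rot: [[-0.997, -0.076, 0.004], [-0.076, 0.997, -0.015], [-0.003, -0.015, -1.0]]
ft_force: [0.1, 0.4, 0.1]
gripper_width: 0.799
```

jog_arm:
  series:
    - {"slide": [-0.85,0.7,0],"roll": 0}
    - {"slide": [-0.85,0.7,0],"roll": 0}
    - {"slide": [-0.85,0.7,0],"roll": 0}
    - {"slide": [-0.8,0.66,0],"roll": 0}
    - {"slide": [0,0,0],"roll": 0}
    - {"slide": [0,0,0],"roll": 0}
    - {"slide": [0,0,0],"roll": 0}
    - {"slide": [0,0,0],"roll": 0}
    - {"slide": [0,0,0],"roll": 0}
    - {"slide": [0,0,0],"roll": 0}
  grip: 55

```text
time: 57.65
position: [446.9, 14.3, 126.1]
eef_rot: [[-0.997, -0.076, 0.001], [-0.076, 0.997, -0.014], [0.0, -0.014, -1.0]]
ft_force: [0.2, -0.6, 0.3]
gripper_width: 0.548
```

```bash
python3 - <<'E'
from h import *
c=wcam();s=monitor.get_state();print(s['position'])
im=c['color'].copy()
for X in [(446.3,14.5,72),(446.3,14.5,34)]:
    u,v=wproj(c,X)[0];cv2.circle(im,(int(u),int(v)),3,(0,0,255),-1)
cv2.imwrite('pics/w6.png',im)
f=np.array([540.3,21.9]);a=.083;R=np.array([[np.cos(a),np.sin(a)],[-np.sin(a),np.cos(a)]])
for n in('top','scene'):
    t=imaging.camera(n)
    for p,uv,m in find('cup_a',t,.2):
        x=locate([(t,uv)],16,58,24)[0];print(n,round(p,2),uv.round(),x.round(1),'tray',(R@(x-f)).round(1))
E
```

```text
[446.79554404  14.38512147 126.17407437]
top 0.75 [291. 255.] [569.5  86.6] tray [34.4 62.1]
top 0.51 [336. 253.] [574.6 -36.6] tray [ 29.3 -61.1]
scene 0.94 [295. 245.] [513.2 -40.1] tray [-32.1 -59.5]
scene 0.86 [342. 234.] [505.7  79.6] tray [-29.7  60.4]
scene 0.81 [302. 265.] [570.6 -34.4] tray [ 25.5 -58.7]
scene 0.45 [350. 245.] [540.7  92.7] tray [ 6.3 70.5]
```

View pics/w6.png

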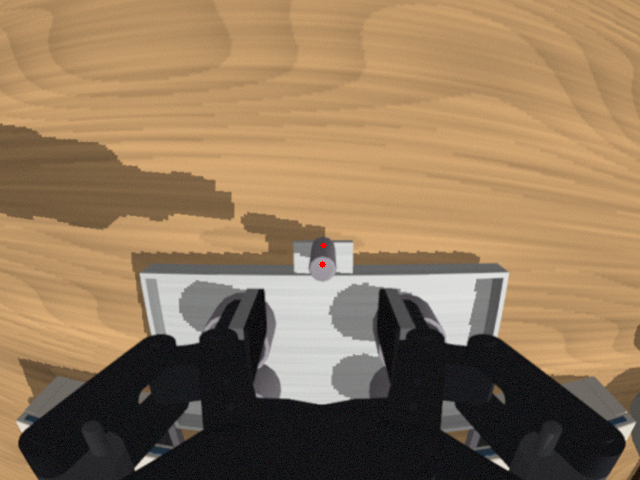

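jog_arm:
  series:
    - {"slide": [0,0,-1],"roll": 0}
    - {"slide": [0,0,-1],"roll": 0}
    - {"slide": [0,0,-1],"roll": 0}
    - {"slide": [0,0,-1],"roll": 0}
    - {"slide": [0,0,-0.5],"roll": 0}
    - {"slide": [0,0,0],"roll": 0}
    - {"slide": [0,0,0],"roll": 0}
    - {"slide": [0,0,0],"roll": 0}
    - {"slide": [0,0,0],"roll": 0}
    - {"slide": [0,0,0],"roll": 0}

```text
time: 58.9
position: [447.0, 14.6, 36.8]
eef_rot: [[-0.997, -0.076, 0.002], [-0.076, 0.997, -0.015], [-0.001, -0.015, -1.0]]
ft_force: [-0.9, -0.3, -0.2]
gripper_width: 0.549
```

jog_arm:
  series:
    - {"slide": [0,0,0],"roll": 0}
    - {"slide": [0,0,0],"roll": 0}
    - {"slide": [0,0,0],"roll": 0}
    - {"slide": [0,0,0],"roll": 0}
    - {"slide": [0,0,0],"roll": 0}
    - {"slide": [0,0,0],"roll": 0}
    - {"slide": [0,0,0],"roll": 0}
    - {"slide": [0,0,0],"roll": 0}
    - {"slide": [0,0,0],"roll": 0}
    - {"slide": [0,0,0],"roll": 0}
  grip: 0

```text
time: 59.9
position: [447.0, 13.6, 36.6]
eef_rot: [[-0.997, -0.076, 0.002], [-0.076, 0.997, -0.016], [-0.001, -0.016, -1.0]]
ft_force: [-0.6, -6.9, 2.2]
gripper_width: 0.175
```

jog_arm:
  series:
    - {"slide": [0.1,0.008,0],"roll": 0}
    - {"slide": [0.2,0.017,0],"roll": 0}
    - {"slide": [0.3,0.025,0],"roll": 0}
    - {"slide": [0.35,0.029,0],"roll": 0}
    - {"slide": [0.35,0.029,0],"roll": 0}
    - {"slide": [0.35,0.029,0],"roll": 0}
    - {"slide": [0.35,0.029,0],"roll": 0}
    - {"slide": [0.35,0.029,0],"roll": 0}
    - {"slide": [0.35,0.029,0],"roll": 0}
    - {"slide": [0.35,0.029,0],"roll": 0}

```text
time: 60.9
position: [508.0, 18.7, 36.6]
eef_rot: [[-0.997, -0.076, 0.001], [-0.076, 0.997, -0.016], [-0.0, -0.016, -1.0]]
ft_force: [-1.9, -7.3, 4.2]
gripper_width: 0.175
```

jog_arm:
  series:
    - {"slide": [0.35,0.029,0],"roll": 0}
    - {"slide": [0.35,0.029,0],"roll": 0}
    - {"slide": [0.35,0.029,0],"roll": 0}
    - {"slide": [0.35,0.029,0],"roll": 0}
    - {"slide": [0.35,0.029,0],"roll": 0}
    - {"slide": [0.35,0.029,0],"roll": 0}
    - {"slide": [0.35,0.029,0],"roll": 0}
    - {"slide": [0.35,0.029,0],"roll": 0}
    - {"slide": [0.3,0.025,0],"roll": 0}
    - {"slide": [0.2,0.017,0],"roll": 0}

```text
time: 61.9
position: [574.0, 24.2, 36.6]
eef_rot: [[-0.997, -0.076, 0.001], [-0.076, 0.997, -0.016], [0.0, -0.016, -1.0]]
ft_force: [-21.0, -7.1, 14.1]
gripper_width: 0.174
```

jog_arm:
  series:
    - {"slide": [0.1,0.008,0],"roll": 0}
    - {"slide": [0,0,0],"roll": 0}
    - {"slide": [0,0,0],"roll": 0}
    - {"slide": [0,0,0],"roll": 0}
    - {"slide": [0,0,0],"roll": 0}
    - {"slide": [0,0,0],"roll": 0}
    - {"slide": [0,0,0],"roll": 0}
    - {"slide": [0,0,0],"roll": 0}
    - {"slide": [0,0,0],"roll": 0}
    - {"slide": [0,0,0],"roll": 0}

```text
time: 62.9
position: [573.9, 24.2, 36.6]
eef_rot: [[-0.997, -0.075, -0.002], [-0.075, 0.997, -0.016], [0.003, -0.016, -1.0]]
ft_force: [-9.5, -7.2, 10.2]
gripper_width: 0.171
```

jog_arm:
  series:
    - {"slide": [0,0,0],"roll": 0}
    - {"slide": [0,0,0],"roll": 0}
    - {"slide": [0,0,0],"roll": 0}
    - {"slide": [0,0,0],"roll": 0}
    - {"slide": [0,0,1],"roll": 0}
    - {"slide": [0,0,1],"roll": 0}
    - {"slide": [0,0,1],"roll": 0}
    - {"slide": [0,0,1],"roll": 0}
    - {"slide": [0,0,1],"roll": 0}
    - {"slide": [0,0,1],"roll": 0}
  grip: 60

```text
time: 63.9
position: [575.6, 25.4, 157.1]
eef_rot: [[-0.997, -0.077, 0.001], [-0.077, 0.997, -0.014], [-0.0, -0.014, -1.0]]
ft_force: [0.3, -0.5, -0.6]
gripper_width: 0.596
```

jog_arm:
  series:
    - {"slide": [-1,-1,1],"roll": 0}
    - {"slide": [-1,-1,1],"roll": 0}
    - {"slide": [-1,-1,1],"roll": 0}
    - {"slide": [-1,-1,1],"roll": 0}
    - {"slide": [0,-1,1],"roll": 0}
    - {"slide": [0,0,1],"roll": 0}
    - {"slide": [0,0,1],"roll": 0}
    - {"slide": [0,0,0],"roll": 0}
    - {"slide": [0,0,0],"roll": 0}
    - {"slide": [0,0,0],"roll": 0}

```text
time: 64.9
position: [495.4, -74.5, 295.4]
eef_rot: [[-0.997, -0.077, -0.0], [-0.077, 0.997, -0.014], [0.001, -0.014, -1.0]]
ft_force: [-0.3, -0.5, 0.0]
gripper_width: 0.595
```

```bash
python3 - <<'E'
from h import *
c=wcam();s=monitor.get_state();print(s['position'],s['ft_force'])
a=cv2.imread('pics/top0.png')[188:232,284:328]; 
a=cv2.resize(a,(390,390),interpolation=cv2.INTER_CUBIC)
a=np.clip(a.astype(float)*1.6,0,255).astype(np.uint8)
w=c['color'];print(wproj(c,(667.3,48.2,224)))
s=imaging.camera('scene');b=cv2.resize(s['color'][240:290,325:375],(390,390),interpolation=cv2.INTER_CUBIC)
b=np.clip(b.astype(float)*1.6,0,255).astype(np.uint8)
cv2.imwrite('pics/m1.png',np.hstack([a,b]));cv2.imwrite('pics/w7.png',w);cv2.imwrite('pics/s7.png',s['color'])
for n in('tray_knob','cup_a'):
    for p,uv,m in find(n,s,.2): print(n,round(p,2),uv.round())
print('knob exp',proj(s,(574.3,25.2,60)))
E
```

```text
[495.37647776 -74.46930221 295.32148813] [ 0.03548688 -0.19289606 -0.44449913]
[[448.5104334  453.85421917]]
tray_knob 0.61 [326. 262.]
knob exp (np.float64(327.0317246144222), np.float64(257.731667298062))
```

View pics/m1.png

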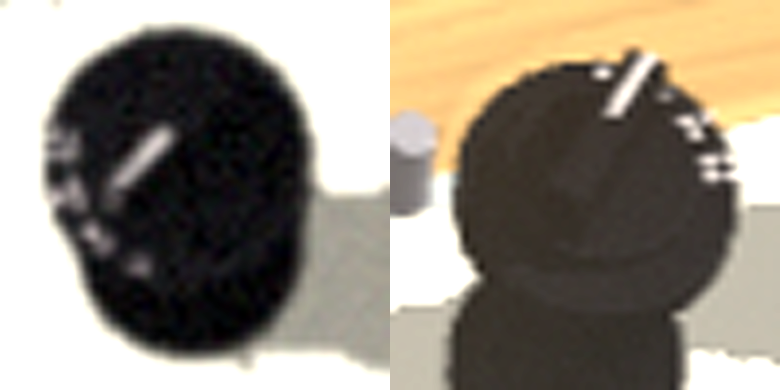

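View pics/w7.png

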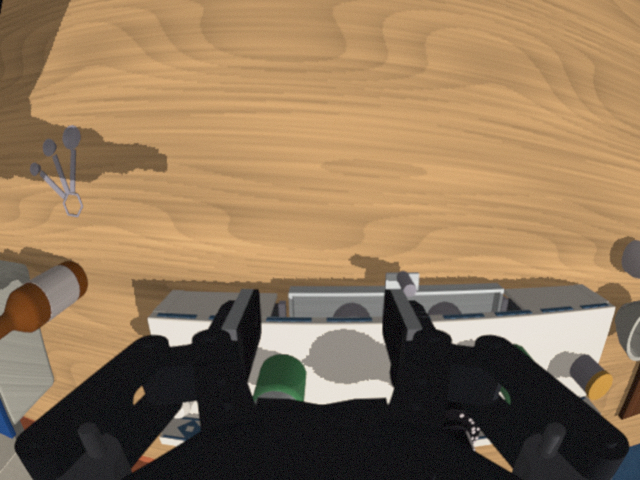

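```bash
python3 - <<'E'
from h import *
c=imaging.camera('top')
g=lambda a,b,z:onz(c,284+a*44/390-.5,188+b*44/390-.5,z)[:2]
D=np.array([g(*p,204) for p in[(138,265),(95,235),(70,190),(62,145)]]);print(D)
f=lambda q:np.concatenate([D[i]-(q[:2]+q[3]*np.array([-np.cos(q[2]-.45*i),-np.sin(q[2]-.45*i)])) for i in range(4)])
r=least_squares(f,[667,48,0,32]);print(r.x,np.abs(r.fun).max())
f2=lambda q:f([667.3,48.2,q[0],q[1]]);r=least_squares(f2,[0,32]);print('fixed c',r.x)
a,b=g(115,190,236),g(172,130,236);print(a,b);d=a-b
print('pointer ang (yaw of -dir)',np.arctan2(-d[1],-d[0]))
E
```

```text
[[637.89160229  58.16935787]
 [646.0097408   69.85042832]
 [658.31778351  76.78854431]
 [670.70867533  79.16613279]]
[ 6.67650638e+02  4.79020233e+01 -3.37619317e-01  3.10151030e+01] 0.8105406540399827
fixed c [-0.34161968 30.63048715]
[651.13788308  63.10535355] [667.34665248  48.43625343]
pointer ang (yaw of -dir) -0.73557623068808
```

jog_arm:
  series:
    - {"slide": [0.86,0.612,0],"roll": -0.62}
    - {"slide": [0.86,0.612,0],"roll": -0.62}
    - {"slide": [0.86,0.612,0],"roll": -0.62}
    - {"slide": [0.86,0.612,0],"roll": -0.62}
    - {"slide": [0.86,0.612,0],"roll": -0.62}
    - {"slide": [0.86,0.612,0],"roll": -0.62}
    - {"slide": [0.86,0.612,0],"roll": -0.62}
    - {"slide": [0.86,0.612,0],"roll": -0.62}
    - {"slide": [0.86,0.612,0],"roll": -0.62}
    - {"slide": [0.86,0.612,0],"roll": -0.62}

```text
time: 66.15
position: [668.3, 48.3, 295.9]
eef_rot: [[-0.702, 0.712, -0.011], [0.712, 0.702, -0.01], [0.0, -0.015, -1.0]]
ft_force: [0.6, 0.1, 0.3]
gripper_width: 0.599
```

jog_arm:
  series:
    - {"slide": [0,0,0],"roll": 0}
    - {"slide": [0,0,0],"roll": 0}
    - {"slide": [0,0,-0.8],"roll": 0}
    - {"slide": [0,0,-0.8],"roll": 0}
    - {"slide": [0,0,-0.8],"roll": 0}
    - {"slide": [0,0,-0.8],"roll": 0}
    - {"slide": [0,0,-0.5],"roll": 0}
    - {"slide": [0,0,0],"roll": 0}
    - {"slide": [0,0,0],"roll": 0}
    - {"slide": [0,0,0],"roll": 0}

```text
time: 67.15
position: [667.9, 47.5, 223.4]
eef_rot: [[-0.704, 0.71, -0.009], [0.71, 0.704, -0.01], [-0.001, -0.014, -1.0]]
ft_force: [0.1, -0.3, 0.5]
gripper_width: 0.6
```

```bash
python3 - <<'E'
from h import *
c=wcam();s=monitor.get_state();print(s['position'],s['ft_force'],np.round(s['eef_rot'],3))
cv2.imwrite('pics/w8.png',c['color'])
E
```

```text
[667.9070863   47.62995147 223.27377806] [ 0.45152654 -0.05441397  0.83780767] [[-0.704  0.71  -0.009]
 [ 0.71   0.704 -0.01 ]
 [-0.001 -0.014 -1.   ]]
```

View pics/w8.png

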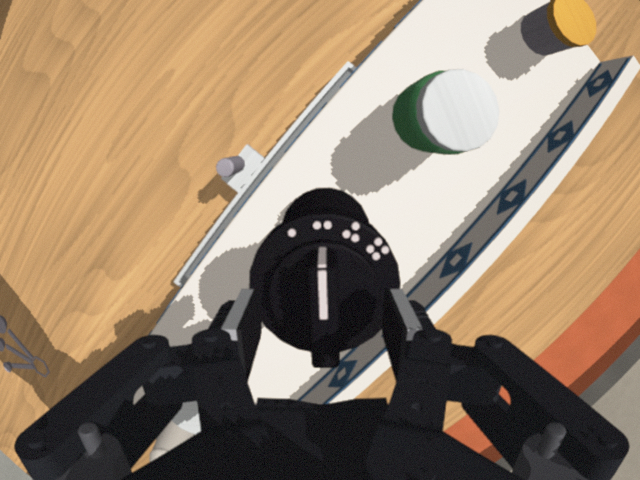

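jog_arm:
  series:
    - {"slide": [0,0,-0.2],"roll": 0}
    - {"slide": [0,0,-0.2],"roll": 0}
    - {"slide": [0,0,0],"roll": 0}
    - {"slide": [0,0,0],"roll": 0}
    - {"slide": [0,0,0],"roll": 0}
    - {"slide": [0,0,0],"roll": 0}
    - {"slide": [0,0,0],"roll": 0}
    - {"slide": [0,0,0],"roll": 0}
    - {"slide": [0,0,0],"roll": 0}
    - {"slide": [0,0,0],"roll": 0}
  grip: 0

```text
time: 68.2
position: [668.1, 48.3, 213.6]
eef_rot: [[-0.705, 0.709, -0.01], [0.709, 0.705, -0.009], [0.001, -0.014, -1.0]]
ft_force: [4.8, 2.7, -4.8]
gripper_width: 0.131
```

jog_arm:
  series:
    - {"slide": [0,0,0],"roll": -0.4}
    - {"slide": [0,0,0],"roll": -0.4}
    - {"slide": [0,0,0],"roll": -0.4}
    - {"slide": [0,0,0],"roll": -0.4}
    - {"slide": [0,0,0],"roll": -0.4}
    - {"slide": [0,0,0],"roll": -0.4}
    - {"slide": [0,0,0],"roll": -0.4}
    - {"slide": [0,0,0],"roll": -0.4}
    - {"slide": [0,0,0],"roll": -0.1}
    - {"slide": [0,0,0],"roll": 0}

```text
time: 69.2
position: [668.6, 49.1, 213.8]
eef_rot: [[-0.316, 0.949, -0.012], [0.949, 0.316, -0.002], [0.002, -0.012, -1.0]]
ft_force: [5.6, 7.0, -6.0]
gripper_width: 0.13
```

jog_arm:
  series:
    - {"slide": [0,0,0],"roll": 0}
    - {"slide": [0,0,0],"roll": 0}
    - {"slide": [0,0,0],"roll": 0}
    - {"slide": [0,0,0],"roll": 0}
    - {"slide": [0,0,0],"roll": 0}
    - {"slide": [0,0,0.5],"roll": 0}
    - {"slide": [0,0,0.5],"roll": 0}
    - {"slide": [0,0,1],"roll": 0}
    - {"slide": [0,0,1],"roll": 0}
    - {"slide": [0,0,1],"roll": 0}
  grip: 60

```text
time: 70.2
position: [667.6, 47.7, 296.3]
eef_rot: [[-0.315, 0.949, -0.013], [0.949, 0.315, -0.005], [-0.0, -0.013, -1.0]]
ft_force: [-0.1, -0.1, 0.7]
gripper_width: 0.598
```

```bash
python3 - <<'E'
from h import *
c=wcam();s=monitor.get_state();print(s['position'],s['ft_force'])
cv2.imwrite('pics/w9.png',c['color'])
E
```

```text
[668.04125191  47.63279068 299.73823489] [-1.50021422 -0.02754893  1.29233317]
```

View pics/w9.png

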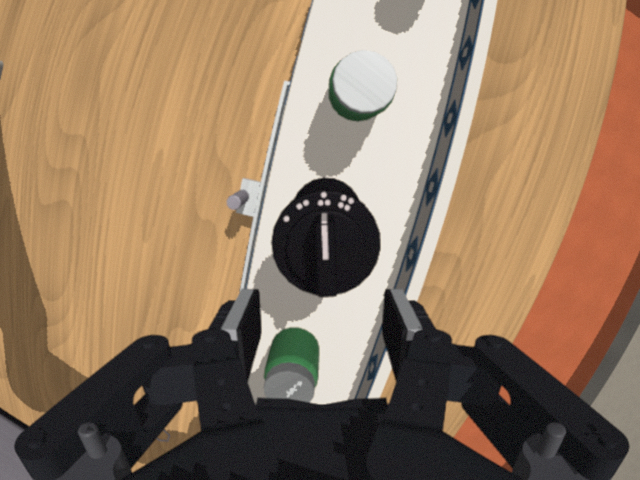

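jog_arm:
  series:
    - {"slide": [-1,0,0.3],"roll": 0}
    - {"slide": [-1,0,0.3],"roll": 0}
    - {"slide": [-1,0,0.3],"roll": 0}
    - {"slide": [-1,0,0],"roll": 0}
    - {"slide": [-1,0,0],"roll": 0}
    - {"slide": [-1,0,0],"roll": 0}
    - {"slide": [-1,0,0],"roll": 0}
    - {"slide": [-1,0,0],"roll": 0}
    - {"slide": [-1,0,0],"roll": 0}
    - {"slide": [0,0,0],"roll": 0}

```text
time: 71.25
position: [485.9, 47.8, 314.0]
eef_rot: [[-0.315, 0.949, -0.012], [0.949, 0.315, -0.005], [-0.001, -0.013, -1.0]]
ft_force: [-0.0, -0.5, -0.7]
gripper_width: 0.597
```

```bash
python3 - <<'E'
from h import *
s=imaging.camera('scene');t=imaging.camera('top')
a=cv2.resize(s['color'][180:400,180:500],(800,550),interpolation=cv2.INTER_CUBIC)
for z in(30,72):
    u,v=proj(s,(574.3,25.2,z));cv2.circle(a,(int((u-180+.5)*2.5),int((v-180+.5)*2.5)),2,(0,0,255),-1)
cv2.imwrite('pics/s9.png',a)
for n,c in(('s',s),('t',t)):
    for p,uv,m in find('jar_a',c): print(n,'jar',round(p,2),locate([(c,uv)],85,165,27)[0].round(1))
    for p,uv,m in find('cup_a',c): print(n,'cup',round(p,2),uv.round())
E
```

```text
s jar 0.91 [ 687.5 -106.8]
s jar 0.89 [662.3 165.2]
s cup 0.35 [457. 263.]
t jar 0.84 [ 680.4 -106.4]
t jar 0.6 [592.  -57.5]
```

View pics/s9.png

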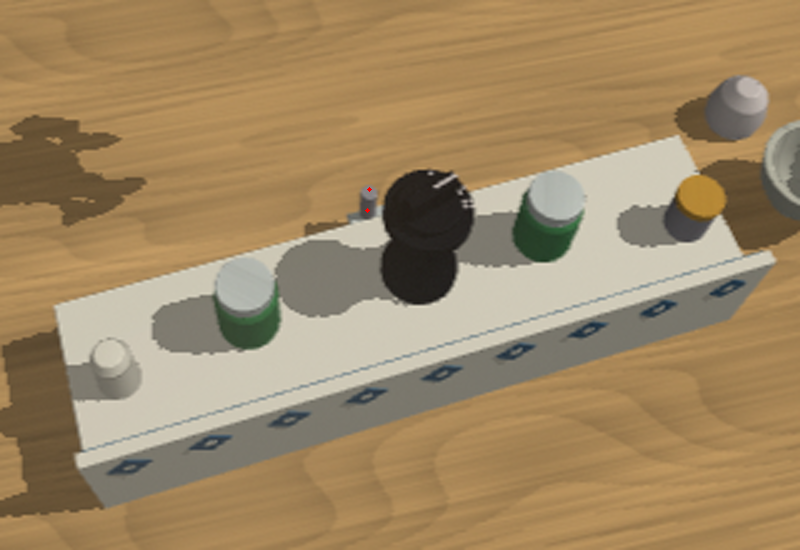

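The jars stand upright, the knob sits on its home marks at crop pixel (369,190–210), and the selector points at three dots. I'm handing in.

```bash
python3 -c "
from plant import bot
print(bot.close_job())"
```

```text
the job is handed in; nothing more can be done
None
```

The whole job was carried out in order in about 71 s of the 210 s allowed, and I handed it in. No verdict comes back.

**What I did**
- **Jars:** both stand on the ledge. I put the left one down about 18 mm short of where I aimed, because the last joint reached its limit; it is still well clear of the mill and the spice tin.
- **Cups:** I pulled the tray out about 129 mm and stood all four pinch cups in it, two by two. One cup had been knocked about 35 mm aside during the run, so I measured it again before gripping it.
- **Tray:** I slid it back until it met its stop.
- **Selector:** I turned it from two dots to three dots and let go.

**What the last checks showed**
- Both jars are upright, at about (685, -107) and (663, 165) mm.
- The tray's post is back at its measured home spot.
- The pointer is at the three dots.
- In the last views the bystanders on and near the ledge look unmoved. I didn't measure any bystander again.

**What I could not confirm or what disagreed**
- **Cups:** after closing the tray I had no clear view of them under the ledge. They were last seen upright just before the push. The push was slow, with only a small bump of about 21 N at the stop.
- **Back-left cup:** on that last look the overhead camera read it about 5 mm off, and the scene camera gave a weak, outlying reading. I put both down to the arm partly hiding it.
- **Networks:** in the final pictures they reported one false jar and one false cup, both at places that match other things. The two cameras differ by about 7 mm in x on the right-hand jar.

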